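Lid up the lacquer boxes

ROBOT

A 7-joint arm with a two-finger parallel gripper is mounted at the origin on the work surface. World frame = base frame: x ahead of the robot, y to its left, z up, the work surface at z = 0. Lengths are in m, angles in rad, forces in N, time in s.
With the tool pointing down it reaches from about 0.425 to 0.925 m from the base axis. Payload 6.8 kg.
Tool frame: the origin (TCP) lies at the very end of the fingers, on their centre line; the grasp point (between the pads) lies 19 mm behind it (r.grip_depth is the distance from the TCP to the grasp point, in m); z points along the fingers, y is the direction in which the jaws open and shut (so a half turn about z gives the same grasp; the last joint's range is limited). The gripper opens to 85 mm and grips with 20 to 120 N. Pads are 22 mm wide; open, the fingers measure 114 mm over their backs; the gripper's body (76 mm by 85 mm) begins 54 mm behind the grasp point. The pads swing forward as they close: fully open they stand 13 mm farther back than shut.
Start: joints at [1.112, 0.477, 0.022, 1.555, -0.011, 1.109, -0.083], TCP at [0.232, -0.634, 0.231] pointing down, gripper open.
Joint ranges: [-2.96, 2.96], [-0.34, 2.1], [-1.41, 1.46], [0.24, 2.44], [-1.37, 4.51], [0.17, 1.92], [-2.96, 2.96]. Speed limits (rad/s): [2.39, 2.39, 3.14, 3.14, 3.14, 3.14, 3.14].

INTERFACE

Orientations are given as a rotation vector (axis times angle).
In Python, from bench import r, grab_frame gives the robot as it stands. The module is installed in compiled form; this text tells all that it offers.
- The arm moves only by the tool play_rows, never from a script. Its argument "increments" is a list of rows, each a list of 7 numbers: the shift along the tool's x, y, z in mm, then the turn, a rotation vector about the tool's x, y, z in rad, then the closure in counts, from 0 (fully open) to 255 (shut). In form: [[tx, ty, tz, rx, ry, rz, claw], ...]. A call has 1 to 5 rows; each row shifts and turns the pose as measured when the row begins, along the tool's axes as they then stand; what a row does not reach is not made up. A row lasts 1/10 s, in which the tool goes at most 50 mm and 8.59 degrees, less where a joint would pass 70% of its speed; a pose out of reach is approached as far as the arm can. A call is refused whole if a number of a shift passes 50 or a number of a turn 0.15, either way. A call with a gripper value outside its range is refused whole. The fingers move at their own pace and stop on an object; "force" is the grip in N (left out, the last holds). Time passes only in rows, so rows that do not move let the fingers close. It gives the time, the measured TCP pose, the force and the opening at its end, in the units of the state.
- r.get_obs(): the state, without advancing time (a new reading comes with each control period).
- grab_frame(name): name is "scene" or "side" or "wrist"; returns a dict with "color" (384x512x3 uint8, blue, green, red), "depth" (384x512 float32, m along the optical axis (not along the pixel's ray), 0 where there is no reading), "K" (3x3 intrinsics, pixels), "T" (4x4, takes a point from camera to world coordinates). Camera axes: x right, y up, looking along -z (the intrinsics and any distortion apply to the point x, -y, -z); pixel columns grow to the right and rows downward; lengths in m; the calibration is good to about 2 mm. The wrist camera is an equidistant fisheye: a pixel r from the principal point sees the ray r / f radians off the axis. A picture is of the moment at which its call begins.
- r.hand_in(): hands the job in, once; it reports no verdict.
The state is a dict: "clock": time; "joints": joint angles; "qvel": joint speeds; "tau": joint torques, N m; "tcp_pos": TCP position; "orientation": TCP orientation; "contact_force": force on the tool from outside, world axes, zero at the start; "moment": the same for the moment, N m; "grip_width": finger opening in m.
Only numpy, scipy, OpenCV 4.12 (cv2) and the standard library are available. Lean on these libraries where they do the work, as an engineer would, in place of code of your own. Each camera call takes 0.05 s, during which the arm holds its last target.

TASK

Close the four lacquer boxes: put each of the four loose lids on the box it belongs to by shape and size, right way up and fully home, its lip inside the opening and its flange flat on the rim. Leave the boxes standing where they are and do not disturb the vase or the brush.

Things in the scene. Friction and masses are not known exactly. Their poses are not given: they have to be found in the camera images.
- lid_round_large: The larger round lid, dark red, right way up on the table, about 90 g: flange diameter 108, lip diameter 76 mm. Bottom up: black lip 8 mm high (6 mm play all round in its box), red flange 6 mm thick, central grip 28 mm high, a round black knob of diameter 20 mm; 42 mm in all. Origin: centre of the lip's underside; z up. Fully home the origin is 42 mm above the box's origin.
- box_round_large: The larger round box, dark red lacquer outside, open and black inside, standing loose on the table, 450 g: outside diameter 100, height 50, opening diameter 88 mm, wall 6 mm. Origin: centre of its underside; z up.
- lid_round_small: The smaller round lid, dark red, right way up on the table, about 90 g: flange diameter 78, lip diameter 46 mm. Bottom up: black lip 8 mm high (6 mm play all round in its box), red flange 6 mm thick, central grip 28 mm high, a round black knob of diameter 20 mm; 42 mm in all. Origin: centre of the lip's underside; z up. Fully home the origin is 57 mm above the box's origin.
- box_round_small: The smaller round box, dark red lacquer outside, open and black inside, standing loose on the table, 450 g: outside diameter 70, height 65, opening diameter 58 mm, wall 6 mm. Origin: centre of its underside; z up.
- lid_square: The square lid, dark red, right way up on the table, about 90 g: flange 88 x 88, lip 56 x 56 mm. Bottom up: black lip 8 mm high (6 mm play all round in its box), red flange 6 mm thick, central grip 28 mm high, a square black knob, aligned with the lid, 20 x 20 mm; 42 mm in all. Origin: centre of the lip's underside; z up, x, y along the sides. Fully home the origin is 47 mm above the box's origin.
- box_square: The square box, dark red lacquer outside, open and black inside, standing loose on the table, 450 g: outside 80 x 80, height 55, opening 68 x 68 mm, wall 6 mm. Origin: centre of its underside; z up, x and y along the sides.
- lid_oblong: The oblong lid, dark red, right way up on the table, about 90 g: flange 112 (along x) x 72 (y), lip 80 x 40 mm. Bottom up: black lip 8 mm high (6 mm play all round in its box), red flange 6 mm thick, central grip 28 mm high, a black bar 46 (along x) x 18 (y) mm; 42 mm in all. Origin: centre of the lip's underside; z up, x, y along the sides. Fully home the origin is 37 mm above the box's origin.
- box_oblong: The oblong box, dark red lacquer outside, open and black inside, standing loose on the table, 450 g: outside 104 (along x) x 64 (along y), height 45, opening 92 x 52 mm, wall 6 mm. Origin: centre of its underside; z up, x and y along the sides.
- vase: Bystander: closed red bottle-shaped vase, diameter 80, height 112 mm, standing at the side. Origin: centre of its underside. Not to be disturbed.
- brush: Bystander: hand brush about 0.2 m long lying across the far side of the work. Origin: centre of its underside. Not to be disturbed.
Not all that is in view belongs to the job. What is shaped like the lid_oblong but blue is not meant. What is shaped like the lid_round_small but blue is not meant.

How it is judged:
At the end, for the whole second after the job is handed in: Every lid is on its own box, fully home (within 3 mm above its seated height), within 10 mm of the box's centre and level within 0.06 rad; every box is upright within 0.06 rad and within 40 mm of where it started; lids and boxes are at rest (horizontal distance between lid_round_large and box_round_large below 0.01 m and z of lid_round_large in the frame of box_round_large between 0.038 and 0.045 m and angle between each of lid_round_large, box_round_large, lid_round_small, box_round_small, lid_square, box_square, lid_oblong, box_oblong's own z axis and vertical below 0.06 rad and distance of each of box_round_large, box_round_small, box_square, box_oblong from where it was at the start of the episode below 0.04 m and linear speed of each of lid_round_large, box_round_large, lid_round_small, box_round_small, lid_square, box_square, lid_oblong, box_oblong below 0.02 m/s and horizontal distance between lid_round_small and box_round_small below 0.01 m and z of lid_round_small in the frame of box_round_small between 0.053 and 0.06 m and horizontal distance between lid_square and box_square below 0.01 m and z of lid_square in the frame of box_square between 0.043 and 0.05 m and horizontal distance between lid_oblong and box_oblong below 0.01 m and z of lid_oblong in the frame of box_oblong between 0.033 and 0.04 m); the robot touches nothing.
It fails at once if a box is shoved more than 40 mm from its place or tipped over (distance of any of box_round_large, box_round_small, box_square, box_oblong from where it was at the start of the episode above 0.04 m or angle between any of box_round_large, box_round_small, box_square, box_oblong's own z axis and vertical above 0.4 rad).
It fails at once if the vase is moved more than 30 mm (distance of vase from where it was at the start of the episode above 0.03 m).
It fails at once if the brush is moved more than 30 mm (distance of brush from where it was at the start of the episode above 0.03 m).
It also fails if it takes over 109 s, if anything falls off the work surface, if the arm or the gripper's body presses on something with over 40 N, if the wrist force passes 120 N, or if a joint passes its speed limit or range.

## Working session

There is one attempt and no reset: what is moved stays moved. The work goes in short steps, Python scripts to look and compute and a tool call to move; the robot and the scene stay as the last step left them, time stands still between calls to the robot, and variables do not carry over. Pictures are saved under pics/ and viewed, and the job is handed in when it is done.

Besides the shell and the picture viewer there is one more tool, called after "Call:" in YAML: its name, and indented under it one key for each argument. play_rows: Moves the arm, as the interface text tells. Its arguments: {"type":"object","properties":{"increments":{"type":"array","items":{"type":"array","items":{"type":"number"}}},"force":{"type":"number"}},"required":["increments"]}

```bash
mkdir -p pics
python3 - <<'E'
from bench import r, grab_frame
import cv2,numpy as np
for n in("scene","side","wrist"):
    f=grab_frame(n); cv2.imwrite(f"pics/{n}0.png",f["color"]); np.savez(f"{n}0.npz",**{k:f[k] for k in("color","depth","K","T")}); print(n,f["K"].tolist(),f["T"].round(3).tolist(),[k for k in f])
o=r.get_obs();print(o, r.grip_depth)
E
```

```text
scene [[433.71595140627056, 0.0, 252.98648515952274], [0.0, 433.71595140627056, 195.68869157337375], [0.0, 0.0, 1.0]] [[-0.502, -0.484, 0.717, 1.593], [0.865, -0.297, 0.405, 0.57], [0.017, 0.824, 0.567, 0.857], [0.0, 0.0, 0.0, 1.0]] ['color', 'depth', 'K', 'T']
side [[481.739652527646, 0.0, 251.42779779288068], [0.0, 481.739652527646, 195.74715688603374], [0.0, 0.0, 1.0]] [[-0.725, 0.529, -0.442, -0.168], [-0.689, -0.551, 0.471, 0.738], [0.005, 0.646, 0.764, 1.258], [0.0, 0.0, 0.0, 1.0]] ['color', 'depth', 'K', 'T']
wrist [[297.3186396354542, 0.0, 251.27892537638255], [0.0, 297.3186396354542, 191.18452932879563], [0.0, 0.0, 1.0]] [[0.344, 0.896, 0.282, 0.305], [-0.939, 0.328, 0.102, -0.607], [-0.001, -0.3, 0.954, 0.374], [0.0, 0.0, 0.0, 1.0]] ['color', 'depth', 'K', 'T']
{'clock': 0.15, 'joints': array([ 1.11189421,  0.47763508,  0.02235177,  1.5562082 , -0.01152415,
        1.10932932, -0.08309295]), 'qvel': array([-0.00043625, -0.00188593,  0.00140335, -0.00348438, -0.00055086,
       -0.00021771,  0.00010841]), 'tau': array([ 2.81864937e-03, -5.96921253e+01,  1.61050603e+00, -2.81491113e+01,
        1.27023342e-02,  6.48782312e-03,  1.82369064e-05]), 'tcp_pos': array([ 0.2318029 , -0.6334567 ,  0.23053932]), 'orientation': array([-3.09199611e+00, -5.47985955e-01,  5.26115649e-04]), 'contact_force': array([0.60354684, 1.47284884, 0.68691897]), 'moment': array([0.01952559, 0.07849999, 0.0053262 ]), 'grip_width': 0.08528748467472945} 0.0187
```

View pics/scene0.png

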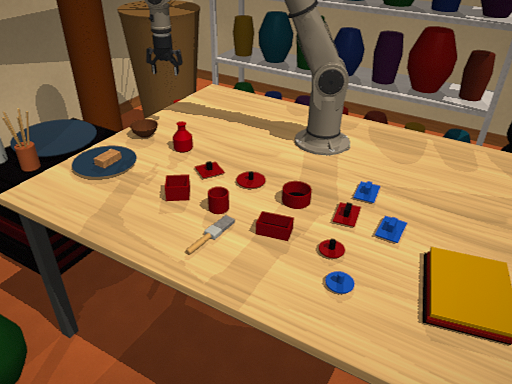

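View pics/side0.png

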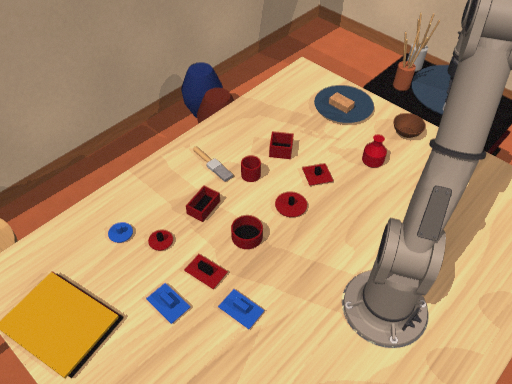

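View pics/wrist0.png

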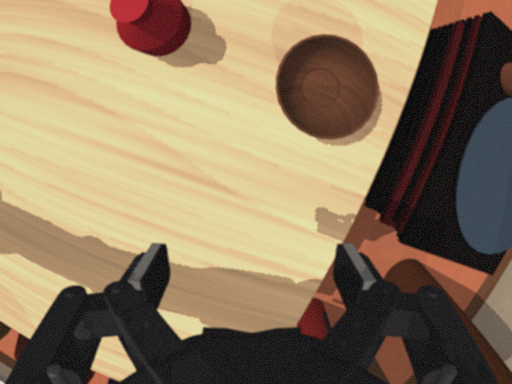

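The scene picture shows these boxes: square (177,187), small round (218,200), large round (296,194), oblong (274,225). The red lids are: square (209,170), large round (251,180), oblong (347,213), small round (332,248). The vase is at (182,138) and the brush at (210,235). I'll measure them from depth.

```bash
cat > meas.py <<'E'
import numpy as np,cv2
def cloud(f):
    d=f["depth"];K=f["K"];v,u=np.mgrid[:384,:512]
    p=np.stack([(u-K[0,2])/K[0,0]*d,-(v-K[1,2])/K[1,1]*d,-d],-1)
    return p@f["T"][:3,:3].T+f["T"][:3,3]
def red(f):
    b,g,r=[f["color"][...,i].astype(int) for i in range(3)]
    return (r>50)&(r>3*g)&(r>3*b)&(f["depth"]>0)
E
python3 - <<'E'
import numpy as np,cv2
from meas import *
for n in("scene","side"):
    f=dict(np.load(n+"0.npz"));P=cloud(f);m=red(f)&(P[...,2]>-.02)&(P[...,2]<.2)&(P[...,0]>.2)&(P[...,0]<1.1)
    # table check
    b=f["color"].astype(int);w=(b[...,2]>180)&(b[...,0]>90)&(abs(P[...,2])<.03)&(P[...,0]>.4)
    print(n,"table z",np.median(P[w][:,2]),P[w][:,2].std(), np.linalg.lstsq(np.c_[P[w][:,:2],np.ones(w.sum())],P[w][:,2],rcond=None)[0])
    k,l,s,c=cv2.connectedComponentsWithStats(m.astype(np.uint8))
    for i in range(1,k):
        if s[i,4]<60: continue
        q=P[l==i]; 
        print(c[i].round(),s[i,4],"lo",q.min(0).round(3),"hi",q.max(0).round(3),"zpct",np.percentile(q[:,2],[5,25,50,75,95]).round(4))
E
```

```text
scene table z -0.00013918524773387508 0.0020296571835385375 [-1.67762508e-04  8.72587733e-04 -9.88659620e-05]
[182. 139.] 416 lo [ 0.336 -0.486 -0.   ] hi [ 0.403 -0.421  0.115] zpct [0.0087 0.0307 0.0544 0.0736 0.1102]
[209. 170.] 242 lo [ 0.405 -0.317 -0.   ] hi [ 0.513 -0.205  0.023] zpct [0.0095 0.0117 0.0131 0.0146 0.017 ]
[250. 180.] 330 lo [ 0.381 -0.142  0.005] hi [ 0.493 -0.043  0.04 ] zpct [0.01   0.0123 0.0137 0.0149 0.0172]
[177. 188.] 586 lo [ 0.585 -0.324 -0.002] hi [ 0.691 -0.217  0.057] zpct [0.0047 0.0189 0.0334 0.046  0.0542]
[296. 195.] 611 lo [0.408 0.049 0.001] hi [0.51  0.146 0.055] zpct [0.006  0.0171 0.0289 0.0409 0.0495]
[218. 200.] 483 lo [ 0.598 -0.139  0.   ] hi [ 0.671 -0.07   0.068] zpct [0.0073 0.0258 0.042  0.0551 0.0643]
[346. 215.] 368 lo [0.395 0.24  0.009] hi [0.515 0.32  0.043] zpct [0.0107 0.0129 0.0141 0.0153 0.0176]
[274. 226.] 779 lo [ 0.604  0.057 -0.002] hi [0.688 0.168 0.048] zpct [0.0049 0.0151 0.0271 0.0382 0.0454]
[331. 249.] 304 lo [ 0.603  0.263 -0.002] hi [0.68  0.336 0.044] zpct [0.0106 0.0129 0.014  0.0151 0.0169]
[458. 317.] 667 lo
[... 450 characters left out ...]
.663 -0.068  0.073] zpct [0.0097 0.0259 0.0416 0.0563 0.0651]
[317. 175.] 376 lo [ 0.398 -0.319  0.006] hi [ 0.509 -0.205  0.043] zpct [0.0097 0.0124 0.0145 0.0167 0.0205]
[202. 204.] 500 lo [ 0.598  0.055 -0.   ] hi [0.68  0.169 0.052] zpct [0.0069 0.0186 0.0318 0.0423 0.0476]
[291. 205.] 554 lo [ 0.38  -0.147  0.006] hi [ 0.488 -0.042  0.046] zpct [0.0099 0.0125 0.0146 0.0166 0.0197]
[247. 232.] 552 lo [0.402 0.048 0.004] hi [0.503 0.146 0.056] zpct [0.0076 0.0189 0.0319 0.0453 0.0514]
[160. 240.] 311 lo [0.597 0.263 0.005] hi [0.671 0.335 0.048] zpct [0.0092 0.0122 0.0142 0.0162 0.0201]
[206. 272.] 591 lo [0.391 0.237 0.007] hi [0.507 0.319 0.045] zpct [0.0099 0.0124 0.0142 0.0162 0.0193]
```

```bash
cat > fit.py <<'E'
import numpy as np,cv2
from scipy.optimize import least_squares,minimize
from meas import *
# name: approx xy, z of top face, half-size (round: r,), 
OB={'lid_RL':((.435,-.093),.014,(.054,)),'lid_RS':((.637,.30),.014,(.039,)),'lid_SQ':((.457,-.262),.014,(.044,.044)),'lid_OB':((.452,.279),.014,(.056,.036)),
'box_RL':((.455,.097),.05,(.05,)),'box_RS':((.632,-.104),.065,(.035,)),'box_SQ':((.635,-.27),.055,(.04,.04)),'box_OB':((.643,.112),.045,(.052,.032))}
def sdf(q,s):
    if len(s)==1: return np.hypot(q[:,0],q[:,1])-s[0]
    d=abs(q)-np.array(s); return np.hypot(*np.maximum(d,0).T)+np.minimum(d.max(1),0)
def fitall(f):
    # intersect pixel rays with plane z=top; outline of the top-face pixels -> fit shape edge
    P=cloud(f);m=red(f);out={}
    for n,(c,z,s) in OB.items():
        big=max(s)*1.45+.015
        sel=m&(np.hypot(P[...,0]-c[0],P[...,1]-c[1])<big)&(P[...,2]>.0)
        if n[:3]=='box': sel&=(P[...,2]>z-.006)
        else: sel&=(P[...,2]<.022)
        q=P[sel]
        if len(q)<20: continue
        # inverse projecting each pixel onto the plane to lessen depth noise
        o=f["T"][:3,3]; t=(z-o[2])/(q[:,2]-o[2]); q=(o+(q-o)*t[:,None])[:,:2]
        h=cv2.convexHull((q*1000).astype(np.float32)).reshape(-1,2)/1000.
        (cx,cy),(w,hh),a=cv2.minAreaRect((q*1000).astype(np.float32))
        if len(s)==1:
            g=least_squares(lambda p:sdf(h-p[:2],s),[cx/1e3,cy/1e3],loss='soft_l1',f_scale=.002); th=0
        else:
            best=None
            for a0 in np.radians(np.arange(0,180,15)):
                def fu(p):
                    c_,s_=np.cos(p[2]),np.sin(p[2]);return sdf((h-p[:2])@np.array([[c_,-s_],[s_,c_]]),s)
                g=least_squares(fu,[cx/1e3,cy/1e3,a0],loss='soft_l1',f_scale=.002,x_scale=[.01,.01,.2])
                if best is None or g.cost<best.cost: best=g
            g=best; th=g.x[2]%np.pi if s[0]!=s[1] else g.x[2]%(np.pi/2)
        out[n]=(g.x[0],g.x[1],th); print(n,len(q),g.x[:2].round(4),"th",round(float(th),3),"rms mm",round(1e3*float(np.sqrt(np.mean(g.fun**2))),2),"rect",(round(cx),round(cy),round(w),round(hh),round(a)))
    return out
if __name__=="__main__":
    for n in("scene","side"):
        print(n); fitall(dict(np.load(n+"0.npz")))
E
python3 fit.py
```

```text
scene
lid_RL 325 [ 0.4402 -0.0926] th 0.0 rms mm 2.55 rect (440, -92, 101, 98, 32)
lid_RS 297 [0.6416 0.3002] th 0.0 rms mm 1.76 rect (644, 300, 74, 73, 13)
lid_SQ 240 [ 0.4625 -0.2598] th 0.963 rms mm 1.74 rect (462, -259, 88, 85, 57)
lid_OB 357 [0.4572 0.2794] th 0.131 rms mm 1.96 rect (457, 279, 113, 68, 8)
box_RL 111 [0.4639 0.0995] th 0.0 rms mm 1.84 rect (464, 101, 98, 91, 27)
box_RS 91 [ 0.637 -0.101] th 0.0 rms mm 1.89 rect (637, -102, 70, 62, 33)
box_SQ 113 [ 0.6394 -0.2672] th 0.565 rms mm 1.63 rect (640, -267, 83, 77, 35)
box_OB 173 [0.6481 0.1135] th 1.805 rms mm 1.26 rect (648, 113, 66, 102, 13)
side
lid_RL 542 [ 0.4343 -0.0932] th 0.0 rms mm 2.53 rect (431, -94, 101, 99, 44)
lid_RS 302 [0.6339 0.2974] th 0.0 rms mm 3.14 rect (633, 299, 73, 69, 44)
lid_SQ 365 [ 0.4539 -0.262 ] th 0.89 rms mm 2.03 rect (454, -262, 85, 85, 57)
lid_OB 583 [0.4485 0.2778] th 0.121 rms mm 2.13 rect (449, 278, 109, 69, 9)
box_RL 150 [0.4502 0.0988] th 0.0 rms mm 1.86 rect (449, 99, 93, 100, 45)
box_RS 85 [ 0.6258 -0.103 ] th 0.0 rms mm 1.72 rect (626, -103, 64, 67, 79)
box_SQ 103 [ 0.6308 -0.2691] th 0.624 rms mm 1.7 rect (631, -268, 77, 84, 36)
box_OB 163 [0.6382 0.1134] th 1.794 rms mm 0.79 rect (638, 113, 65, 105, 13)
```

```bash
cat > go.py <<'E'
import sys,numpy as np
from scipy.spatial.transform import Rotation as R
from bench import r
def state():
    o=r.get_obs();return o,np.array(o["tcp_pos"]),R.from_rotvec(o["orientation"]).as_matrix()
def plan(x,y,z,yaw,half=np.pi):
    """yaw: world direction of the jaw (tool y) axis, mod `half`; prints remaining shift in tool axes"""
    o,p,M=state()
    cur=np.arctan2(M[1,1],M[0,1]); d=(yaw-cur+half/2)%half-half/2
    # tool pointing straight down with tool y at cur+d
    a=cur+d; Y=np.array([np.cos(a),np.sin(a),0]);Z=np.array([0,0,-1.]);X=np.cross(Y,Z);D=np.c_[X,Y,Z]
    t=np.array([x,y,z])-p
    print("t",round(o["clock"],2),"tcp",p.round(4),"jawyaw",round(cur,3),"w",round(o["grip_width"],4),"F",np.round(o["contact_force"],1),"q7",round(o["joints"][6],2))
    print(" shift in tool now (mm)",(M.T@t*1e3).round(1)," turn rotvec",R.from_matrix(M.T@D).as_rotvec().round(3)," shift after turn",(D.T@t*1e3).round(1))
if __name__=="__main__":
    a=[float(v) for v in sys.argv[1:]]; plan(*a)
E
python3 go.py .458 -.261 .23 .93 1.5708; python3 -c "
import numpy as np
from go import state
print(state()[2].round(3))"
```

```text
t 0.15 tcp [ 0.2318 -0.6335  0.2305] jawyaw -1.22 w 0.0853 F [0.6 1.5 0.7] q7 -0.08
 shift in tool now (mm) [ 340.4 -272.     0.9]  turn rotvec [-0.001 -0.    -0.579]  shift after turn [433.8 -41.3   0.5]
[[ 0.939  0.344 -0.001]
 [ 0.344 -0.939  0.001]
 [-0.    -0.001 -1.   ]]
```

Call:
play_rows:
  increments:
    - [38, -30, 0, 0, 0, 0, 0]
    - [38, -30, 0, 0, 0, 0, 0]
    - [38, -30, 0, 0, 0, 0, 0]
    - [38, -30, 0, 0, 0, 0, 0]
    - [38, -30, 0, 0, 0, 0, 0]

```text
clock: 0.65
tcp_pos: [0.3557, -0.4277, 0.2277]
orientation: [-3.097, -0.525, 0.009]
contact_force: [1.8, -0.1, -0.5]
grip_width: 0.0855
```

```bash
python3 go.py .458 -.261 .23 .93 1.5708
```

```text
t 0.65 tcp [ 0.3557 -0.4277  0.2277] jawyaw -1.235 w 0.0855 F [ 1.8 -0.1 -0.5] q7 -0.49
 shift in tool now (mm) [ 151.5 -123.8   -3. ]  turn rotvec [-0.003  0.005 -0.594]  shift after turn [194.8 -17.7  -2.3]
```

Call:
play_rows:
  increments:
    - [0, 0, 0, 0, 0, -0.149, 0]
    - [0, 0, 0, 0, 0, -0.149, 0]
    - [0, 0, 0, 0, 0, -0.149, 0]
    - [0, 0, 0, 0, 0, -0.149, 0]
    - [40, -4, 0, 0, 0, 0, 0]

```text
clock: 1.15
tcp_pos: [0.3798, -0.3866, 0.2269]
orientation: [-2.799, -1.419, 0.008]
contact_force: [0.6, 0.6, 0.3]
grip_width: 0.0854
```

```bash
python3 go.py .458 -.261 .23 .93 1.5708
```

```text
t 1.15 tcp [ 0.3798 -0.3866  0.2269] jawyaw -0.633 w 0.0854 F [0.6 0.6 0.3] q7 -0.01
 shift in tool now (mm) [147.5 -11.2  -3.4]  turn rotvec [-0.006  0.003  0.008]  shift after turn [147.4 -12.4  -3.1]
```

Call:
play_rows:
  increments:
    - [38, -3, 15, 0, 0, 0, 0]
    - [38, -3, 15, 0, 0, 0, 0]
    - [38, -3, 15, 0, 0, 0, 0]
    - [32, -3, 15, 0, 0, 0, 0]
    - [0, 0, 0, 0, 0, 0, 0]

```text
clock: 1.65
tcp_pos: [0.4605, -0.2533, 0.1649]
orientation: [-2.796, -1.424, 0.004]
contact_force: [-0.8, 0.8, 1.2]
grip_width: 0.0855
```

```bash
cat > wr.py <<'E'
import sys,numpy as np,cv2
from bench import r,grab_frame
def wcloud(f):
    d=f["depth"];K=f["K"];v,u=np.mgrid[:384,:512]
    a=(u-K[0,2])/K[0,0];b=(v-K[1,2])/K[1,1];th=np.hypot(a,b);s=np.tan(np.minimum(th,1.4))/np.maximum(th,1e-9)
    p=np.stack([a*s*d,-b*s*d,-d],-1)
    return p@f["T"][:3,:3].T+f["T"][:3,3]
if __name__=="__main__":
    f=grab_frame("wrist");cv2.imwrite(f"pics/{sys.argv[1]}.png",f["color"]);np.savez("w_last.npz",**{k:f[k] for k in("color","depth","K","T")})
    o=r.get_obs();print(o["clock"],o["tcp_pos"].round(4))
    P=wcloud(f);c=f["color"].astype(int);m=(f["depth"]>0)&(c.min(-1)>80)&(abs(P[...,2])<.05);print("table z",np.median(P[m][:,2]),P[m][:,2].std())
    import fit,meas
    fit.cloud=lambda g:wcloud(g); fit.fitall(f)
    # knob tops: dark points at z .038-.048
    for n,(cc,z,s) in fit.OB.items():
        if n[:3]!='lid':continue
        k=(f["depth"]>0)&(abs(P[...,2]-.042)<.004)&(np.hypot(P[...,0]-cc[0],P[...,1]-cc[1])<.035)&(c.max(-1)<90)
        if k.sum()>30:
            q=(P[k][:,:2]*1e3).astype(np.float32);print("knob",n,k.sum(),[np.round(v,1) for v in cv2.minAreaRect(q)],"zmed",np.median(P[k][:,2]).round(4))
E
python3 wr.py w1; python3 go.py .458 -.261 .15 .93 1.5708
```

```text
1.7 [ 0.4598 -0.2557  0.1657]
table z 0.0008269531134977026 0.0035212630354536636
lid_RL 5947 [ 0.4376 -0.0949] th 0.0 rms mm 1.96 rect (437, -97, 103, 104, 6)
lid_SQ 5541 [ 0.459  -0.2651] th 1.025 rms mm 1.63 rect (459, -265, 85, 85, 57)
box_SQ 1735 [ 0.6347 -0.2721] th 0.627 rms mm 0.8 rect (635, -272, 79, 81, 36)
knob lid_RL 309 [array([437.4, -97.2]), array([18.2, 18.2]), np.float64(47.3)] zmed 0.0426
knob lid_SQ 435 [array([ 458.3, -264.7]), array([19.8, 19.9]), np.float64(54.9)] zmed 0.0428
t 1.7 tcp [ 0.4598 -0.2557  0.1657] jawyaw -0.631 w 0.0857 F [-0.9  0.7  0.9] q7 -0.34
 shift in tool now (mm) [-5.3  1.7 15.7]  turn rotvec [-0.003  0.002  0.01 ]  shift after turn [-5.3  1.7 15.7]
```

View pics/w1.png

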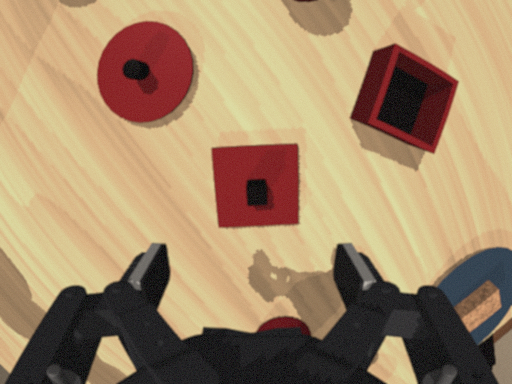

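The wrist view shows the square lid at (257,185) with its knob between the fingers, the square box at (407,100) and the large round lid at (147,70). The fits agree with the given sizes. Next I go down on the square knob.

```bash
python3 go.py .4585 -.265 .017 .97 1.5708
```

```text
t 1.7 tcp [ 0.4598 -0.2557  0.1657] jawyaw -0.631 w 0.0857 F [-0.9  0.7  0.9] q7 -0.34
 shift in tool now (mm) [ -8.    4.9 148.7]  turn rotvec [-0.003  0.002 -0.03 ]  shift after turn [ -8.4   4.2 148.7]
```

Call:
play_rows:
  increments:
    - [-8, 4, 20, 0, 0, -0.03, 0]
    - [0, 0, 30, 0, 0, 0, 0]
    - [0, 0, 30, 0, 0, 0, 0]
    - [0, 0, 20, 0, 0, 0, 0]
    - [0, 0, 0, 0, 0, 0, 0]

```text
clock: 2.2
tcp_pos: [0.4571, -0.2723, 0.0653]
orientation: [2.779, 1.455, -0.005]
contact_force: [-1.1, 0.0, -0.6]
grip_width: 0.0853
```

```bash
python3 go.py .4585 -.265 .017 .97 1.5708
```

```text
t 2.2 tcp [ 0.4571 -0.2723  0.0653] jawyaw -0.606 w 0.0853 F [-1.1  0.  -0.6] q7 -0.35
 shift in tool now (mm) [ 7.  -3.2 48.2]  turn rotvec [ 0.003  0.005 -0.006]  shift after turn [ 6.8 -3.  48.3]
```

Call:
play_rows:
  increments:
    - [6, -3, 20, 0, 0, 0, 0]
    - [0, 0, 15, 0, 0, 0, 0]
    - [0, 0, 0, 0, 0, 0, 0]
    - [0, 0, 0, 0, 0, 0, 0]

```text
clock: 2.6
tcp_pos: [0.4587, -0.271, 0.0326]
orientation: [2.778, 1.445, -0.004]
contact_force: [-0.6, 0.8, -0.4]
grip_width: 0.0853
```

```bash
python3 go.py .4585 -.265 .017 .97 1.5708
```

```text
t 2.6 tcp [ 0.4587 -0.271   0.0326] jawyaw -0.612 w 0.0853 F [-0.6  0.8 -0.4] q7 -0.38
 shift in tool now (mm) [ 4.9 -3.7 15.5]  turn rotvec [ 0.008  0.007 -0.011]  shift after turn [ 4.9 -3.6 15.6]
```

Call:
play_rows:
  increments:
    - [5, -4, 8, 0.008, 0.007, -0.011, 0]
    - [2, -2, 6, 0, 0, 0, 0]
    - [0, 0, 0, 0, 0, 0, 0]
    - [0, 0, 0, 0, 0, 0, 0]

```text
clock: 3.0
tcp_pos: [0.4591, -0.2625, 0.0198]
orientation: [2.777, 1.464, 0.004]
contact_force: [-0.9, 0.2, 0.5]
grip_width: 0.0857
```

```bash
python3 go.py .4585 -.265 .017 .97 1.5708
```

```text
t 3.0 tcp [ 0.4591 -0.2625  0.0198] jawyaw -0.6 w 0.0857 F [-0.9  0.2  0.5] q7 -0.38
 shift in tool now (mm) [-2.4  0.9  2.8]  turn rotvec [ 0.003 -0.001  0.   ]  shift after turn [-2.4  0.9  2.8]
```

Call:
play_rows:
  increments:
    - [-2, 1, 0, 0, 0, 0, 120]
    - [0, 0, 0, 0, 0, 0, 150]
    - [0, 0, 0, 0, 0, 0, 170]
  force: 40

```text
clock: 3.3
tcp_pos: [0.459, -0.2652, 0.0202]
orientation: [2.777, 1.464, 0.004]
contact_force: [0.0, 0.7, -0.1]
grip_width: 0.0438
```

```bash
python3 wr.py w2 | head -3; python3 go.py .4585 -.265 .019 .97 1.5708
```

```text
3.35 [ 0.459  -0.2652  0.0202]
table z 0.0009048956847525214 0.0027604776963286275
lid_RL 11220 [ 0.4373 -0.0959] th 0.0 rms mm 0.66 rect (425, -107, 75, 107, 41)
t 3.35 tcp [ 0.459  -0.2652  0.0202] jawyaw -0.6 w 0.0359 F [-0.3 -1.  -0.5] q7 -0.38
 shift in tool now (mm) [-0.1 -0.6  1.2]  turn rotvec [ 0.004 -0.001  0.   ]  shift after turn [-0.1 -0.6  1.2]
```

View pics/w2.png

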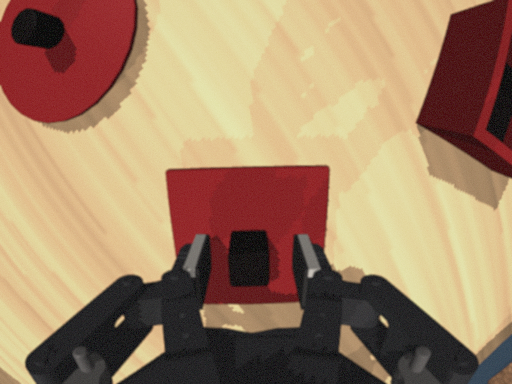

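Knob at (248,258) lies squarely between the pads. I'll close on it.

Call:
play_rows:
  increments:
    - [0, 0, 0, 0, 0, 0, 255]
    - [0, 0, 0, 0, 0, 0, 255]
    - [0, 0, 0, 0, 0, 0, 255]
    - [0, 0, 0, 0, 0, 0, 255]
  force: 40

```text
clock: 3.75
tcp_pos: [0.4592, -0.2654, 0.0205]
orientation: [2.776, 1.463, 0.005]
contact_force: [0.9, -0.3, -0.4]
grip_width: 0.019
```

```bash
python3 go.py .6347 -.272 .15 .627 1.5708
```

```text
t 3.75 tcp [ 0.4592 -0.2654  0.0205] jawyaw -0.601 w 0.019 F [ 0.9 -0.3 -0.4] q7 -0.38
 shift in tool now (mm) [  93.8  149.1 -128.8]  turn rotvec [ 0.004 -0.002  0.343]  shift after turn [ 138.2  108.3 -129.5]
```

Call:
play_rows:
  increments:
    - [0, 0, -30, 0, 0, 0, 255]
    - [0, 0, -45, 0, 0, 0, 255]
    - [0, 0, -45, 0, 0, 0.06, 255]
    - [0, 0, -10, 0, 0, 0.14, 255]
    - [0, 0, 0, 0, 0, 0.14, 255]

```text
clock: 4.25
tcp_pos: [0.4568, -0.2641, 0.1534]
orientation: [-2.989, -0.959, -0.0]
contact_force: [0.0, 0.2, -1.1]
grip_width: 0.0193
```

```bash
python3 go.py .6347 -.272 .14 .627 1.5708
```

```text
t 4.25 tcp [ 0.4568 -0.2641  0.1534] jawyaw -0.95 w 0.0193 F [ 0.   0.2 -1.1] q7 -0.62
 shift in tool now (mm) [140.1 109.9  13.2]  turn rotvec [-0.002 -0.001 -0.006]  shift after turn [139.4 110.7  13.4]
```

Call:
play_rows:
  increments:
    - [35, 27, 3, 0, 0, 0, 255]
    - [35, 27, 3, 0, 0, 0, 255]
    - [35, 27, 3, 0, 0, 0, 255]
    - [25, 20, 0, 0, 0, 0, 255]
    - [0, 0, 0, 0, 0, 0, 255]

```text
clock: 4.75
tcp_pos: [0.6234, -0.2717, 0.1428]
orientation: [-2.993, -0.947, 0.005]
contact_force: [0.3, 0.9, -2.5]
grip_width: 0.0191
```

```bash
python3 wr.py w3; python3 go.py .6347 -.272 .095 .627 1.5708
```

```text
4.8 [ 0.6211 -0.2719  0.1424]
table z 0.0008929659239710064 0.004267546133404673
lid_RL 3291 [ 0.4379 -0.096 ] th 0.0 rms mm 2.2 rect (440, -98, 102, 104, 41)
box_RS 1196 [ 0.633  -0.1082] th 0.0 rms mm 1.26 rect (633, -109, 66, 69, 28)
box_SQ 13439 [ 0.6228 -0.2932] th 0.5 rms mm 33.43 rect (600, -288, 159, 132, 36)
box_OB 114 [0.6303 0.0066] th 0.812 rms mm 4.32 rect (638, 55, 25, 15, 17)
knob lid_RL 153 [array([438.4, -97.7]), array([16.9, 17.4]), np.float64(87.4)] zmed 0.042
t 4.8 tcp [ 0.6211 -0.2719  0.1424] jawyaw -0.958 w 0.0191 F [-0.6  1.  -2. ] q7 -0.73
 shift in tool now (mm) [11.3  8.2 47.4]  turn rotvec [-0.005  0.004 -0.015]  shift after turn [11.   8.1 47.4]
```

View pics/w3.png

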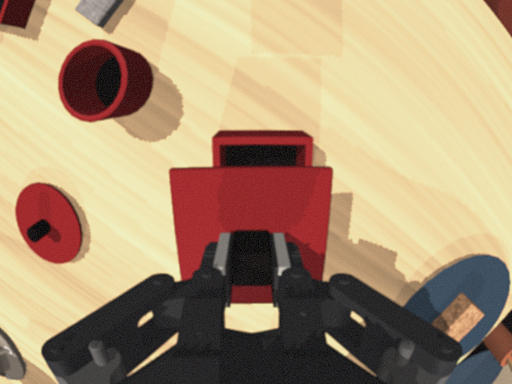

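```bash
cat > hand.py <<'E'
import numpy as np
from go import state
from wr import wcloud
from meas import red
def hand():
    f=dict(np.load("w_last.npz"));o,p,M=state();P=(wcloud(f)-p)@M
    m=red(f)&(abs(P[...,2]-.0065)<.006)&(np.hypot(P[...,0],P[...,1])<.075);q=P[m]*1e3
    print("in-hand flange (tool mm): x max %.1f  y range %.1f..%.1f z %.1f"%(np.percentile(q[:,0],99.7),np.percentile(q[:,1],.3),np.percentile(q[:,1],99.7),np.median(q[:,2])),len(q))
    n=np.linalg.lstsq(np.c_[q[:,:2],np.ones(len(q))],q[:,2],rcond=None)[0];print("tilt x,y",n[:2].round(3))
hand()
E
python3 hand.py
```

```text
in-hand flange (tool mm): x max 45.6  y range -41.4..43.3 z 5.3 12352
tilt x,y [-0.001 -0.001]
```

Call:
play_rows:
  increments:
    - [9, 7, 15, -0.005, 0.004, -0.015, 255]
    - [3, 2, 15, 0, 0, 0, 255]
    - [0, 0, 10, 0, 0, 0, 255]
    - [0, 0, 0, 0, 0, 0, 255]

```text
clock: 5.2
tcp_pos: [0.6309, -0.273, 0.099]
orientation: [-2.987, -0.966, 0.009]
contact_force: [-0.0, -0.8, -1.0]
grip_width: 0.0196
```

```bash
python3 go.py .6347 -.272 .067 .627 1.5708
```

```text
t 5.2 tcp [ 0.6309 -0.273   0.099 ] jawyaw -0.945 w 0.0196 F [-0.  -0.8 -1. ] q7 -0.73
 shift in tool now (mm) [ 3.8  1.6 32. ]  turn rotvec [-0.004  0.005 -0.002]  shift after turn [ 3.7  1.4 32. ]
```

Call:
play_rows:
  increments:
    - [3, 1, 10, -0.004, 0.005, 0, 255]
    - [1, 0, 8, 0, 0, 0, 255]
    - [0, 0, 0, 0, 0, 0, 255]
    - [0, 0, 0, 0, 0, 0, 255]

```text
clock: 5.6
tcp_pos: [0.6332, -0.2722, 0.0801]
orientation: [2.99, 0.964, -0.001]
contact_force: [-0.4, 0.3, -0.9]
grip_width: 0.0193
```

```bash
python3 wr.py w4|head -1; python3 hand.py; python3 go.py .6347 -.272 .067 .627 1.5708
```

```text
5.65 [ 0.6332 -0.2721  0.0801]
in-hand flange (tool mm): x max 43.7  y range -42.5..42.3 z 5.7 12433
tilt x,y [0.002 0.001]
t 5.65 tcp [ 0.6332 -0.2721  0.0801] jawyaw -0.947 w 0.019 F [-0.1  0.2 -0.8] q7 -0.74
 shift in tool now (mm) [ 1.3  0.8 13.1]  turn rotvec [-0.     0.001 -0.003]  shift after turn [ 1.3  0.8 13.1]
```

View pics/w4.png

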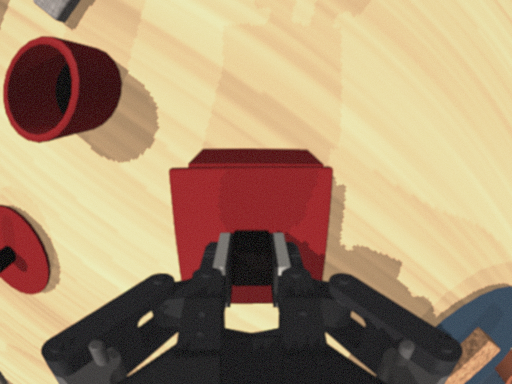

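The lid at (250,235) sits centred over the box, with the box's far edge showing evenly behind it. I'll lower it in.

Call:
play_rows:
  increments:
    - [1, 1, 5, 0, 0, 0, 255]
    - [0, 0, 5, 0, 0, 0, 255]
    - [0, 0, 3, 0, 0, 0, 255]
    - [0, 0, 0, 0, 0, 0, 255]

```text
clock: 6.05
tcp_pos: [0.6358, -0.2729, 0.0675]
orientation: [2.988, 0.963, 0.003]
contact_force: [-0.4, -0.9, 3.1]
grip_width: 0.0191
```

```bash
python3 go.py .6347 -.272 .067 .627 1.5708
```

```text
t 6.05 tcp [ 0.6358 -0.2729  0.0675] jawyaw -0.947 w 0.0191 F [-0.4 -0.9  3.1] q7 -0.74
 shift in tool now (mm) [-0.4 -1.4  0.5]  turn rotvec [ 0.002 -0.001 -0.004]  shift after turn [-0.4 -1.4  0.5]
```

Seated height matches, with light contact. I'll release partway (no need to open fully) and rise.

Call:
play_rows:
  increments:
    - [0, 0, 0, 0, 0, 0, 170]
    - [0, 0, 0, 0, 0, 0, 150]
    - [0, 0, 0, 0, 0, 0, 150]
    - [0, 0, -25, 0, 0, 0, 120]
    - [0, 0, -40, 0, 0, 0, 60]

```text
clock: 6.55
tcp_pos: [0.6321, -0.2714, 0.128]
orientation: [-2.985, -0.963, 0.011]
contact_force: [0.8, -1.6, 0.5]
grip_width: 0.0582
```

Call:
play_rows:
  increments:
    - [0, 0, -40, 0, 0, 0, 0]
    - [0, 0, -10, 0, 0, 0, 0]
    - [0, 0, 0, 0, 0, 0, 0]

```text
clock: 6.85
tcp_pos: [0.6351, -0.2723, 0.1858]
orientation: [2.989, 0.964, 0.0]
contact_force: [-0.5, -0.2, -0.7]
grip_width: 0.0856
```

```bash
python3 wr.py w5; python3 go.py .4378 -.0965 .2 0
```

```text
6.9 [ 0.6351 -0.2723  0.1853]
table z 0.0008350323325085895 0.002428370842129917
lid_RL 2800 [ 0.4381 -0.0958] th 0.0 rms mm 2.49 rect (439, -97, 102, 103, 23)
box_RS 801 [ 0.6338 -0.1072] th 0.0 rms mm 1.73 rect (633, -108, 65, 67, 33)
box_SQ 6843 [ 0.6367 -0.273 ] th 0.623 rms mm 3.81 rect (636, -273, 89, 87, 36)
box_OB 185 [0.6699 0.0948] th 0.217 rms mm 2.04 rect (641, 79, 43, 48, 12)
knob lid_RL 140 [array([438.4, -96.9]), array([17.9, 19.2]), np.float64(37.5)] zmed 0.0419
t 6.9 tcp [ 0.6351 -0.2723  0.1853] jawyaw -0.947 w 0.0855 F [0.6 0.3 1.4] q7 -0.72
 shift in tool now (mm) [ -57.4 -257.9  -14.8]  turn rotvec [ 0.     0.    -0.947]  shift after turn [ 175.8 -197.3  -14.7]
```

View pics/w5.png

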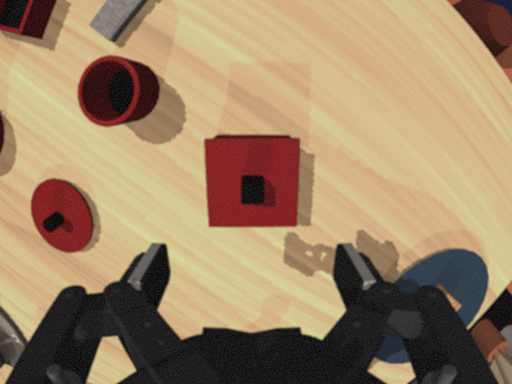

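The square lid is home at (252,183). Next is the large round lid at (62,215).

Call:
play_rows:
  increments:
    - [-10, -45, 0, 0, 0, 0, 0]
    - [-10, -45, 0, 0, 0, 0, 0]
    - [-10, -45, 0, 0, 0, 0, 0]
    - [-10, -45, 0, 0, 0, 0, 0]
    - [-10, -45, 0, 0, 0, 0, 0]

```text
clock: 7.4
tcp_pos: [0.4565, -0.1174, 0.1762]
orientation: [-2.99, -0.954, 0.012]
contact_force: [-0.0, 0.8, 1.2]
grip_width: 0.0852
```

```bash
python3 go.py .438 -.0965 .14 -.947
```

```text
t 7.4 tcp [ 0.4565 -0.1174  0.1762] jawyaw -0.953 w 0.0852 F [-0.   0.8  1.2] q7 -0.91
 shift in tool now (mm) [ -2.8 -27.6  36.4]  turn rotvec [-0.006  0.006 -0.006]  shift after turn [ -2.8 -27.8  36.2]
```

Call:
play_rows:
  increments:
    - [-2, -20, 10, -0.006, 0.006, 0, 0]
    - [0, -3, 10, 0, 0, 0, 0]
    - [0, 0, 10, 0, 0, 0, 0]
    - [0, 0, 0, 0, 0, 0, 0]

```text
clock: 7.8
tcp_pos: [0.4336, -0.0961, 0.1408]
orientation: [-2.987, -0.961, 0.014]
contact_force: [0.5, -0.2, -0.1]
grip_width: 0.0855
```

```bash
python3 wr.py w6; python3 go.py .438 -.0965 .02 -.947
```

```text
7.85 [ 0.4342 -0.0963  0.1414]
table z 0.0008209309954301247 0.002205241741756543
lid_RL 8124 [ 0.4374 -0.0964] th 0.0 rms mm 2.0 rect (437, -96, 103, 104, 83)
lid_OB 491 [0.4129 0.2912] th 1.718 rms mm 7.65 rect (430, 252, 54, 33, 9)
box_RL 1186 [0.4579 0.0941] th 0.0 rms mm 1.42 rect (456, 94, 94, 97, 23)
box_RS 852 [ 0.63   -0.1045] th 0.0 rms mm 0.76 rect (623, -112, 48, 71, 48)
box_SQ 2401 [ 0.6303 -0.2707] th 0.628 rms mm 1.9 rect (628, -262, 87, 64, 37)
knob lid_RL 399 [array([437.3, -96.3]), array([18.2, 18. ]), np.float64(35.5)] zmed 0.0427
t 7.85 tcp [ 0.4342 -0.0963  0.1414] jawyaw -0.948 w 0.0851 F [0.2 0.2 0.3] q7 -0.96
 shift in tool now (mm) [  3.7   3.  121.4]  turn rotvec [-0.005  0.006 -0.001]  shift after turn [  3.    2.4 121.4]
```

View pics/w6.png

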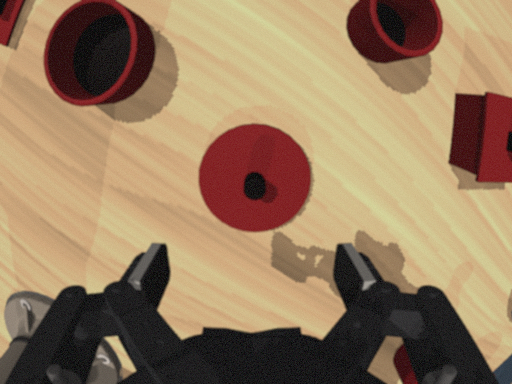

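The large round lid is at (256,177) with its knob between the fingers, and its box is at (100,52).

Call:
play_rows:
  increments:
    - [3, 2, 20, -0.005, 0.006, 0, 0]
    - [0, 0, 30, 0, 0, 0, 0]
    - [0, 0, 30, 0, 0, 0, 0]
    - [0, 0, 20, 0, 0, 0, 0]
    - [0, 0, 0, 0, 0, 0, 60]

```text
clock: 8.35
tcp_pos: [0.4461, -0.1011, 0.0387]
orientation: [2.991, 0.95, 0.01]
contact_force: [0.1, -0.3, 0.4]
grip_width: 0.0735
```

```bash
python3 go.py .4373 -.0964 .02 -.947
```

```text
t 8.35 tcp [ 0.4461 -0.1011  0.0387] jawyaw -0.956 w 0.0735 F [ 0.1 -0.3  0.4] q7 -1.05
 shift in tool now (mm) [-4.5 -9.  18.6]  turn rotvec [ 0.005 -0.005 -0.009]  shift after turn [-4.4 -8.9 18.7]
```

Call:
play_rows:
  increments:
    - [-4, -8, 3, 0.005, -0.005, -0.009, 60]
    - [0, -1, 6, 0, 0, 0, 60]
    - [0, 0, 5, 0, 0, 0, 60]
    - [0, 0, 0, 0, 0, 0, 60]

```text
clock: 8.75
tcp_pos: [0.44, -0.097, 0.0256]
orientation: [2.989, 0.962, 0.005]
contact_force: [0.2, -0.3, 0.2]
grip_width: 0.0655
```

```bash
python3 go.py .4373 -.0964 .02 -.947
```

```text
t 8.75 tcp [ 0.44   -0.097   0.0256] jawyaw -0.948 w 0.0655 F [ 0.2 -0.3  0.2] q7 -1.06
 shift in tool now (mm) [-1.8 -2.1  5.6]  turn rotvec [ 0.002 -0.002 -0.001]  shift after turn [-1.8 -2.1  5.6]
```

Call:
play_rows:
  increments:
    - [-2, -2, 5, 0.002, -0.002, 0, 120]
    - [0, 0, 0, 0, 0, 0, 255]
    - [0, 0, 0, 0, 0, 0, 255]
    - [0, 0, 0, 0, 0, 0, 255]
    - [0, 0, 0, 0, 0, 0, 255]

```text
clock: 9.25
tcp_pos: [0.438, -0.0968, 0.0214]
orientation: [2.989, 0.962, 0.004]
contact_force: [0.7, 0.1, -2.2]
grip_width: 0.0184
```

Call:
play_rows:
  increments:
    - [0, 0, 0, 0, 0, 0, 255]
    - [0, 0, 0, 0, 0, 0, 255]

```text
clock: 9.45
tcp_pos: [0.4379, -0.0968, 0.0214]
orientation: [2.989, 0.962, 0.004]
contact_force: [-0.8, 0.6, -1.9]
grip_width: 0.0186
```

```bash
python3 go.py .457 .0942 .16 -.947
```

```text
t 9.45 tcp [ 0.4379 -0.0968  0.0214] jawyaw -0.948 w 0.0186 F [-0.8  0.6 -1.9] q7 -1.07
 shift in tool now (mm) [ 127.1 -143.7 -138.6]  turn rotvec [ 0.002 -0.002 -0.001]  shift after turn [ 127.1 -143.9 -138.6]
```

Call:
play_rows:
  increments:
    - [0, 0, -30, 0, 0, 0, 255]
    - [0, 0, -45, 0, 0, 0, 255]
    - [10, -10, -45, 0, 0, 0, 255]
    - [35, -40, -10, 0, 0, 0, 255]
    - [35, -40, 0, 0, 0, 0, 255]

```text
clock: 9.95
tcp_pos: [0.4493, 0.016, 0.1548]
orientation: [2.997, 0.939, -0.001]
contact_force: [0.2, 0.2, -1.9]
grip_width: 0.0184
```

```bash
python3 go.py .457 .0942 .14 -.947
```

```text
t 9.95 tcp [0.4493 0.016  0.1548] jawyaw -0.964 w 0.0184 F [ 0.2  0.2 -1.9] q7 -1.25
 shift in tool now (mm) [ 50.9 -59.9  14.7]  turn rotvec [ 0.001  0.001 -0.017]  shift after turn [ 51.9 -59.   14.8]
```

Call:
play_rows:
  increments:
    - [30, -33, 5, 0, 0, 0, 255]
    - [9, -12, 5, 0, 0, 0, 255]
    - [0, 0, 3, 0, 0, 0, 255]
    - [0, 0, 0, 0, 0, 0, 255]

```text
clock: 10.35
tcp_pos: [0.4567, 0.0847, 0.1435]
orientation: [-2.992, -0.954, -0.008]
contact_force: [-0.5, -0.3, -2.5]
grip_width: 0.0185
```

```bash
python3 wr.py w7; python3 hand.py; python3 go.py .457 .0942 .0634 -.947
```

```text
10.4 [0.4567 0.0844 0.1436]
table z 0.0008560860880866827 0.0032659289054918056
lid_OB 4003 [0.4537 0.2756] th 0.193 rms mm 1.75 rect (454, 276, 108, 70, 9)
box_RL 16241 [0.4417 0.0844] th 0.0 rms mm 38.14 rect (425, 61, 168, 161, 88)
box_RS 589 [ 0.6295 -0.102 ] th 0.0 rms mm 1.11 rect (623, -97, 69, 54, 51)
box_OB 1243 [0.642  0.1096] th 1.797 rms mm 1.04 rect (642, 110, 66, 102, 13)
knob lid_OB 798 [array([453.7, 275.8]), array([45.4, 17.6]), np.float64(8.3)] zmed 0.0426
in-hand flange (tool mm): x max 52.1  y range -51.2..50.7 z 6.7 15507
tilt x,y [0.001 0.   ]
t 10.4 tcp [0.4567 0.0844 0.1436] jawyaw -0.954 w 0.0188 F [ 0.4  0.3 -1.4] q7 -1.41
 shift in tool now (mm) [ 5.5 -7.9 80.2]  turn rotvec [ 0.001 -0.005 -0.007]  shift after turn [ 6.  -7.8 80.2]
```

View pics/w7.png

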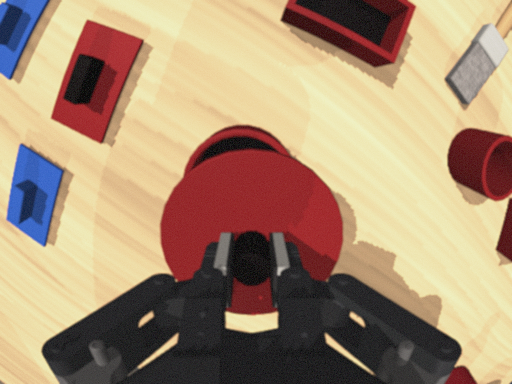

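The lid covers the box at (250,235), and the box's rim shows about 8 mm ahead and to the left, at (235,140), which agrees with the fit.

Call:
play_rows:
  increments:
    - [6, -7, 15, 0, -0.005, 0, 255]
    - [1, -2, 20, 0, 0, 0, 255]
    - [0, 0, 18, 0, 0, 0, 255]
    - [0, 0, 0, 0, 0, 0, 255]
    - [0, 0, 0, 0, 0, 0, 255]

```text
clock: 10.9
tcp_pos: [0.4583, 0.0868, 0.0898]
orientation: [2.995, 0.931, -0.001]
contact_force: [0.3, -1.1, -1.8]
grip_width: 0.0183
```

```bash
python3 go.py .457 .0942 .0634 -.947
```

```text
t 10.9 tcp [0.4583 0.0868 0.0898] jawyaw -0.968 w 0.0183 F [ 0.3 -1.1 -1.8] q7 -1.49
 shift in tool now (mm) [ 3.2 -7.  26.4]  turn rotvec [ 0.004  0.002 -0.021]  shift after turn [ 3.3 -6.8 26.4]
```

Call:
play_rows:
  increments:
    - [4, -7, 3, 0.004, 0.002, -0.02, 255]
    - [1, -2, 5, 0, 0, 0, 255]
    - [0, 0, 0, 0, 0, 0, 255]
    - [0, 0, 0, 0, 0, 0, 255]

```text
clock: 11.3
tcp_pos: [0.4588, 0.0966, 0.0834]
orientation: [2.99, 0.961, 0.006]
contact_force: [-0.6, -0.1, -1.9]
grip_width: 0.0186
```

```bash
python3 wr.py w8|head -1;python3 hand.py; python3 go.py .457 .0942 .0634 -.947
```

```text
11.35 [0.4587 0.0966 0.0834]
in-hand flange (tool mm): x max 52.1  y range -51.0..51.1 z 6.5 15400
tilt x,y [-0. -0.]
t 11.35 tcp [0.4587 0.0966 0.0834] jawyaw -0.949 w 0.0183 F [ 0.4 -0.5 -1.8] q7 -1.49
 shift in tool now (mm) [-2.9  0.9 20. ]  turn rotvec [ 0.002 -0.003 -0.002]  shift after turn [-2.8  0.9 20. ]
```

View pics/w8.png

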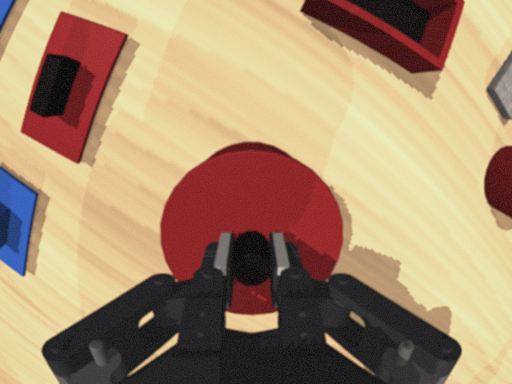

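Aligned: only a thin, even crescent of the box shows at (250,147). Lowering it in.

Call:
play_rows:
  increments:
    - [-2, 1, 8, 0, 0, 0, 255]
    - [0, 0, 7, 0, 0, 0, 255]
    - [0, 0, 4, 0, 0, 0, 255]
    - [0, 0, 0, 0, 0, 0, 255]

```text
clock: 11.75
tcp_pos: [0.4583, 0.0944, 0.0633]
orientation: [2.99, 0.961, 0.008]
contact_force: [-0.9, -0.6, 6.2]
grip_width: 0.0187
```

```bash
python3 go.py .457 .0942 .0634 -.947
```

```text
t 11.75 tcp [0.4583 0.0944 0.0633] jawyaw -0.949 w 0.0187 F [-0.9 -0.6  6.2] q7 -1.51
 shift in tool now (mm) [-1.2 -0.5 -0.1]  turn rotvec [ 0.003 -0.004 -0.002]  shift after turn [-1.2 -0.5 -0.1]
```

Call:
play_rows:
  increments:
    - [0, 0, 0, 0, 0, 0, 170]
    - [0, 0, 0, 0, 0, 0, 150]
    - [0, 0, 0, 0, 0, 0, 150]
    - [0, 0, -25, 0, 0, 0, 120]
    - [0, 0, -40, 0, 0, 0, 60]

```text
clock: 12.25
tcp_pos: [0.4545, 0.0936, 0.1253]
orientation: [-2.99, -0.962, 0.009]
contact_force: [-0.2, 0.5, 0.1]
grip_width: 0.0584
```

Call:
play_rows:
  increments:
    - [0, 0, -40, 0, 0, 0, 0]
    - [0, 0, -10, 0, 0, 0.12, 0]
    - [0, 0, 0, 0, 0, 0.12, 0]
    - [0, 0, 0, 0, 0, 0.12, 0]
    - [0, 0, 0, 0, 0, 0.12, 0]

```text
clock: 12.75
tcp_pos: [0.4578, 0.0946, 0.1836]
orientation: [-3.134, -0.197, -0.009]
contact_force: [-0.2, -0.4, -0.5]
grip_width: 0.0853
```

```bash
python3 wr.py w9; python3 go.py .4537 .2757 .15 1.717
```

```text
12.8 [0.4577 0.0947 0.1836]
table z 0.0007457937102780809 0.0013940338136369424
lid_RS 963 [0.6411 0.2967] th 0.0 rms mm 1.28 rect (623, 298, 75, 43, 85)
lid_OB 2861 [0.4525 0.2756] th 0.122 rms mm 1.83 rect (454, 276, 107, 69, 9)
box_RL 7884 [0.455  0.0925] th 0.0 rms mm 3.14 rect (456, 93, 106, 106, 56)
box_RS 719 [ 0.6307 -0.1027] th 0.0 rms mm 1.11 rect (630, -104, 66, 71, 34)
box_OB 702 [0.6433 0.1096] th 1.789 rms mm 1.21 rect (623, 106, 30, 102, 8)
knob lid_RS 85 [array([632.5, 296.3]), array([17.8,  7.7]), np.float64(87.2)] zmed 0.0428
knob lid_OB 573 [array([453.8, 276. ]), array([45.2, 18.7]), np.float64(9.9)] zmed 0.0426
t 12.8 tcp [0.4577 0.0947 0.1836] jawyaw -1.451 w 0.0856 F [ 0.3 -0.6 -0.2] q7 -1.88
 shift in tool now (mm) [  17.4 -180.2   33.8]  turn rotvec [-0.001 -0.006 -0.026]  shift after turn [  22.4 -179.7   33.6]
```

View pics/w9.png

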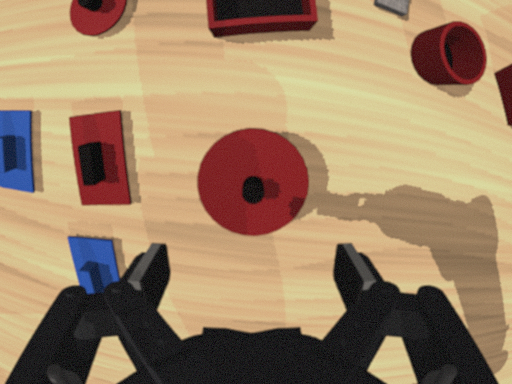

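The large round lid is home at (252,182). The red oblong lid at (100,158), between the two blue ones, is next.

Call:
play_rows:
  increments:
    - [5, -42, 0, 0, 0, 0, 0]
    - [5, -42, 0, 0, 0, 0, 0]
    - [5, -42, 5, 0, 0, 0, 0]
    - [4, -34, 5, 0, 0, 0, 0]
    - [0, 0, 5, 0, 0, 0, 0]

```text
clock: 13.3
tcp_pos: [0.4585, 0.2601, 0.1691]
orientation: [-3.134, -0.196, -0.014]
contact_force: [0.1, 0.9, -0.3]
grip_width: 0.0851
```

```bash
python3 wr.py w10; python3 go.py .4535 .276 .08 1.725
```

```text
13.35 [0.4583 0.2571 0.1679]
table z 0.0007678999099817452 0.0024551837910450807
lid_RS 1421 [0.6408 0.2979] th 0.0 rms mm 0.93 rect (622, 296, 39, 74, 6)
lid_OB 5092 [0.4537 0.2758] th 0.207 rms mm 1.67 rect (454, 277, 108, 69, 9)
box_RL 4604 [0.4583 0.0949] th 0.0 rms mm 4.25 rect (458, 93, 109, 105, 54)
box_OB 1377 [0.6429 0.1127] th 1.798 rms mm 0.56 rect (643, 112, 65, 106, 13)
knob lid_OB 856 [array([454.1, 276.9]), array([44.5, 18.1]), np.float64(8.8)] zmed 0.0427
t 13.35 tcp [0.4583 0.2571 0.1679] jawyaw -1.448 w 0.0858 F [-0.8  0.  -1. ] q7 -2.23
 shift in tool now (mm) [ -3.  -19.4  87.9]  turn rotvec [ 0.001 -0.007 -0.031]  shift after turn [ -1.8 -19.4  87.9]
```

View pics/w10.png

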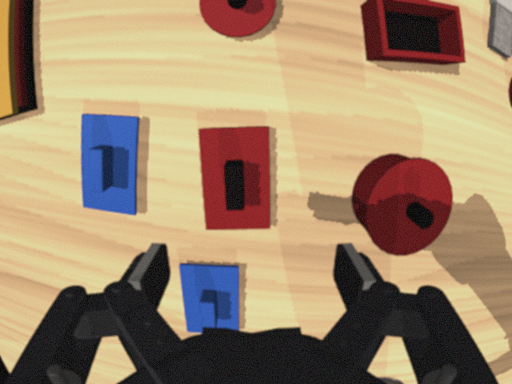

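Call:
play_rows:
  increments:
    - [-2, -17, 20, 0, -0.006, -0.026, 0]
    - [0, -3, 30, 0, 0, 0, 0]
    - [0, 0, 30, 0, 0, 0, 0]
    - [0, 0, 10, 0, 0, 0, 0]
    - [0, 0, 0, 0, 0, 0, 0]

```text
clock: 13.85
tcp_pos: [0.4558, 0.2711, 0.0757]
orientation: [3.128, 0.237, 0.003]
contact_force: [-0.0, 0.2, 1.1]
grip_width: 0.085
```

```bash
python3 wr.py w11; python3 go.py .4538 .2765 .02 1.72
```

```text
13.9 [0.4561 0.2712 0.0764]
table z 0.0008387288606841597 0.0011711675171640103
lid_RS 149 [0.6392 0.2981] th 0.0 rms mm 0.23 rect (603, 292, 4, 33, 9)
lid_OB 9661 [0.454  0.2772] th 0.122 rms mm 1.4 rect (454, 277, 109, 70, 9)
box_RL 5373 [0.4592 0.0966] th 0.0 rms mm 6.82 rect (461, 91, 116, 100, 68)
box_OB 897 [0.6422 0.1142] th 1.794 rms mm 3.65 rect (624, 129, 37, 70, 12)
knob lid_OB 1768 [array([453.8, 277. ]), array([44.9, 18.1]), np.float64(9.0)] zmed 0.0427
t 13.9 tcp [0.4561 0.2712 0.0764] jawyaw -1.42 w 0.0854 F [ 0.4 -0.   0.4] q7 -2.31
 shift in tool now (mm) [-1.6 -5.9 56.3]  turn rotvec [ 0.005 -0.002  0.002]  shift after turn [-1.5 -5.6 56.4]
```

View pics/w11.png

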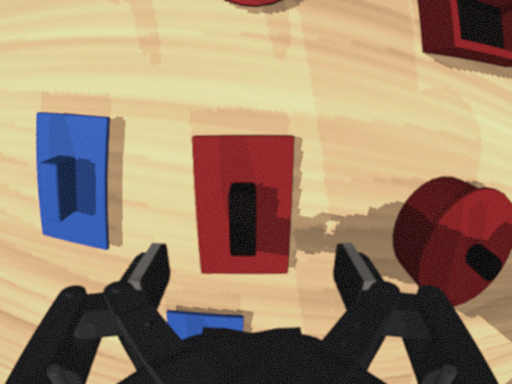

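The red oblong lid at (245,205) is aligned with the jaws, so I go down.

Call:
play_rows:
  increments:
    - [-2, -5, 15, 0.005, -0.002, 0, 60]
    - [0, -2, 15, 0, 0, 0, 60]
    - [0, 0, 12, 0, 0, 0, 60]
    - [0, 0, 0, 0, 0, 0, 60]

```text
clock: 14.3
tcp_pos: [0.4554, 0.2785, 0.0342]
orientation: [-3.13, -0.235, -0.008]
contact_force: [-0.8, -0.3, -0.3]
grip_width: 0.0651
```

```bash
python3 go.py .4538 .277 .02 1.725
```

```text
t 14.3 tcp [0.4554 0.2785 0.0342] jawyaw -1.421 w 0.0651 F [-0.8 -0.3 -0.3] q7 -2.35
 shift in tool now (mm) [-1.9  1.3 14.2]  turn rotvec [-0.002 -0.005 -0.004]  shift after turn [-1.9  1.3 14.2]
```

Call:
play_rows:
  increments:
    - [-2, 1, 8, -0.002, -0.005, 0, 60]
    - [0, 0, 6, 0, 0, 0, 60]
    - [0, 0, 0, 0, 0, 0, 120]
    - [0, 0, 0, 0, 0, 0, 120]

```text
clock: 14.7
tcp_pos: [0.4536, 0.2774, 0.0189]
orientation: [-3.133, -0.236, 0.0]
contact_force: [0.8, -0.3, 0.0]
grip_width: 0.0451
```

```bash
python3 go.py .4538 .277 .02 1.725
```

```text
t 14.7 tcp [0.4536 0.2774 0.0189] jawyaw -1.421 w 0.0451 F [ 0.8 -0.3  0. ] q7 -2.36
 shift in tool now (mm) [ 0.1  0.4 -1.1]  turn rotvec [-0.     0.    -0.004]  shift after turn [ 0.1  0.4 -1.1]
```

Call:
play_rows:
  increments:
    - [0, 0, -1, 0, 0, 0, 255]
    - [0, 0, 0, 0, 0, 0, 255]
    - [0, 0, 0, 0, 0, 0, 255]
    - [0, 0, 0, 0, 0, 0, 255]
    - [0, 0, 0, 0, 0, 0, 255]

```text
clock: 15.2
tcp_pos: [0.4543, 0.2777, 0.0211]
orientation: [-3.132, -0.235, -0.002]
contact_force: [0.3, 0.3, -0.8]
grip_width: 0.0172
```

```bash
python3 go.py .4538 .277 .02 1.725; python3 go.py .643 .112 .15 .225
```

```text
t 15.2 tcp [0.4543 0.2777 0.0211] jawyaw -1.421 w 0.0172 F [ 0.3  0.3 -0.8] q7 -2.36
 shift in tool now (mm) [-0.6  0.6  1.1]  turn rotvec [-0.001 -0.001 -0.004]  shift after turn [-0.6  0.6  1.1]
t 15.2 tcp [0.4543 0.2777 0.0211] jawyaw -1.421 w 0.0172 F [ 0.3  0.3 -0.8] q7 -2.36
 shift in tool now (mm) [ 162.   191.9 -128.8]  turn rotvec [-2.000e-03 -1.000e-03  1.496e+00]  shift after turn [ 203.6 -147.  -128.9]
```

Call:
play_rows:
  increments:
    - [0, 0, -30, 0, 0, 0, 255]
    - [0, 0, -45, 0, 0, 0, 255]
    - [0, 0, -45, 0, 0, -0.1, 255]
    - [0, 0, -10, 0, 0, -0.149, 255]
    - [0, 0, 0, 0, 0, -0.149, 255]

```text
clock: 15.7
tcp_pos: [0.4529, 0.2769, 0.1549]
orientation: [3.02, 0.862, -0.003]
contact_force: [0.4, 0.1, -1.3]
grip_width: 0.0174
```

Call:
play_rows:
  increments:
    - [0, 0, 0, 0, 0, -0.149, 255]
    - [0, 0, 0, 0, 0, -0.149, 255]
    - [0, 0, 0, 0, 0, -0.149, 255]
    - [0, 0, 0, 0, 0, -0.149, 255]
    - [0, 0, 0, 0, 0, -0.149, 255]

```text
clock: 16.2
tcp_pos: [0.4531, 0.2763, 0.1564]
orientation: [2.493, 1.908, -0.001]
contact_force: [-0.1, -0.4, -0.6]
grip_width: 0.017
```

Call:
play_rows:
  increments:
    - [0, 0, 0, 0, 0, -0.149, 255]
    - [0, 0, 0, 0, 0, -0.149, 255]
    - [0, 0, 0, 0, 0, -0.149, 255]

```text
clock: 16.5
tcp_pos: [0.4527, 0.2755, 0.156]
orientation: [2.005, 2.416, -0.003]
contact_force: [0.4, -0.1, -0.7]
grip_width: 0.0173
```

```bash
python3 go.py .643 .112 .15 .225
```

```text
t 16.5 tcp [0.4527 0.2755 0.156 ] jawyaw 0.186 w 0.0173 F [ 0.4 -0.1 -0.7] q7 -0.81
 shift in tool now (mm) [-195.8  156.9    6.6]  turn rotvec [-0.     0.003 -0.039]  shift after turn [-201.9  149.     6. ]
```

Call:
play_rows:
  increments:
    - [-40, 30, 0, 0, 0, -0.039, 255]
    - [-42, 30, 0, 0, 0, 0, 255]
    - [-42, 30, 0, 0, 0, 0, 255]
    - [-42, 30, 0, 0, 0, 0, 255]
    - [-20, 15, 0, 0, 0, 0, 255]

```text
clock: 17.0
tcp_pos: [0.6241, 0.1262, 0.1562]
orientation: [1.936, 2.473, -0.003]
contact_force: [-0.3, -0.8, -0.4]
grip_width: 0.0176
```

```bash
python3 wr.py w12;python3 hand.py; python3 go.py .643 .112 .15 .225
```

```text
17.05 [0.6266 0.1232 0.1559]
table z 0.0009755040960712502 0.0012754009608715385
lid_RS 1673 [0.6388 0.2992] th 0.0 rms mm 1.5 rect (642, 288, 74, 55, 19)
box_RL 6326 [0.4589 0.0932] th 0.0 rms mm 3.95 rect (456, 93, 109, 106, 17)
box_OB 11540 [0.6484 0.0917] th 2.0 rms mm 39.23 rect (638, 72, 118, 188, 14)
knob lid_RS 335 [array([638.5, 296.2]), array([18.5, 17.2]), np.float64(17.8)] zmed 0.0428
in-hand flange (tool mm): x max 57.7  y range -35.6..33.3 z 5.3 11509
tilt x,y [-0.001 -0.001]
t 17.05 tcp [0.6266 0.1232 0.1559] jawyaw 0.239 w 0.0168 F [ 3.2 -3.8 -0.6] q7 -0.39
 shift in tool now (mm) [-14.7  13.3   5.9]  turn rotvec [0.    0.003 0.014]  shift after turn [-14.6  13.5   5.9]
```

View pics/w12.png

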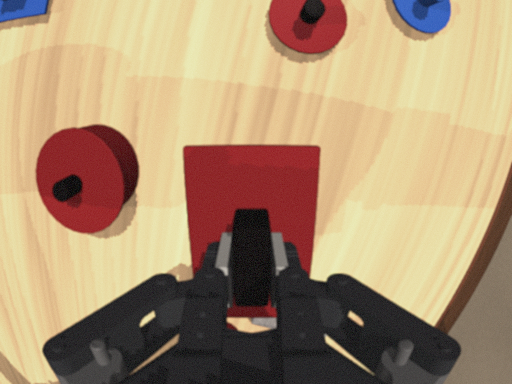

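Call:
play_rows:
  increments:
    - [-25, 9, 6, 0, 0.003, 0.014, 255]
    - [-12, 4, 6, 0, 0, 0, 255]
    - [0, 0, 4, 0, 0, 0, 255]
    - [0, 0, 0, 0, 0, 0, 255]
    - [0, 0, 0, 0, 0, 0, 255]

```text
clock: 17.55
tcp_pos: [0.6472, 0.0893, 0.1378]
orientation: [-1.959, -2.453, 0.002]
contact_force: [-0.1, 0.9, -1.3]
grip_width: 0.0171
```

```bash
python3 wr.py w13;python3 hand.py; python3 go.py .6428 .111 .10 .225
```

```text
17.6 [0.6471 0.0896 0.1379]
table z 0.0009758456334580945 0.0015272619612316917
lid_RS 95 [0.638  0.2987] th 0.0 rms mm 0.12 rect (648, 264, 39, 5, 16)
box_RL 6704 [0.4574 0.0928] th 0.0 rms mm 4.4 rect (456, 92, 110, 106, 5)
box_OB 12583 [0.6635 0.0766] th 1.761 rms mm 38.21 rect (655, 59, 110, 207, 13)
in-hand flange (tool mm): x max 54.3  y range -33.7..35.2 z 5.7 11691
tilt x,y [ 0.002 -0.002]
t 17.6 tcp [0.6471 0.0896 0.1379] jawyaw 0.223 w 0.017 F [-1.5  0.6 -0.2] q7 -0.35
 shift in tool now (mm) [21.7  0.7 37.9]  turn rotvec [-0.003 -0.002 -0.002]  shift after turn [21.8  0.6 37.9]
```

View pics/w13.png

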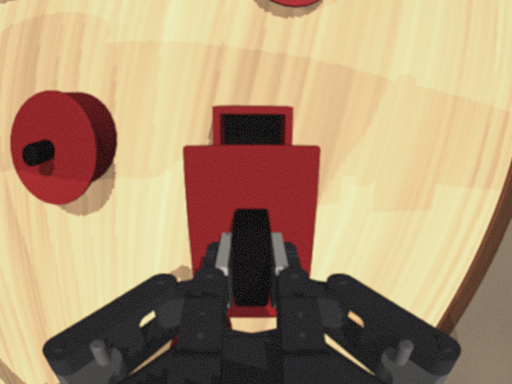

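```bash
cat > rim.py <<'E'
import sys,numpy as np
from go import state
from wr import wcloud
from meas import red
z=float(sys.argv[1]);f=dict(np.load("w_last.npz"));o,p,M=state();W=wcloud(f);P=(W-p)@M*1e3
m=red(f)&(abs(W[...,2]-z)<.004)&(abs(P[...,1])<70)&(P[...,0]>20)&(P[...,0]<float(sys.argv[2]));q=P[m]
print(len(q),"xmax",np.percentile(q[:,0],[97,99.5]).round(1),"y",np.percentile(q[:,1],[.5,3,97,99.5]).round(1))
E
python3 rim.py .045 130
```

```text
848 xmax [71.6 71.8] y [-28.8 -28.4  31.7  32.4]
```

The box rim shows at (253,125) ahead of the held lid. It measures 20–21 mm ahead and 1 mm to the side, which agrees with the fit.

Call:
play_rows:
  increments:
    - [16, 1, 8, -0.003, -0.002, 0, 255]
    - [5, 0, 15, 0, 0, 0, 255]
    - [0, 0, 12, 0, 0, 0, 255]
    - [0, 0, 0, 0, 0, 0, 255]
    - [0, 0, 0, 0, 0, 0, 255]

```text
clock: 18.1
tcp_pos: [0.6419, 0.1139, 0.1018]
orientation: [1.953, 2.46, 0.001]
contact_force: [-0.1, 1.3, -0.5]
grip_width: 0.0174
```

```bash
python3 go.py .6428 .1105 .058 .225
```

```text
t 18.1 tcp [0.6419 0.1139 0.1018] jawyaw 0.229 w 0.0174 F [-0.1  1.3 -0.5] q7 -0.41
 shift in tool now (mm) [-3.5  0.  43.8]  turn rotvec [0.001 0.    0.004]  shift after turn [-3.5  0.1 43.8]
```

Call:
play_rows:
  increments:
    - [-3, 0, 12, 0, 0, 0, 255]
    - [-1, 0, 12, 0, 0, 0, 255]
    - [0, 0, 4, 0, 0, 0, 255]
    - [0, 0, 0, 0, 0, 0, 255]

```text
clock: 18.5
tcp_pos: [0.6436, 0.1076, 0.0713]
orientation: [1.955, 2.457, 0.0]
contact_force: [-0.7, -0.5, -0.6]
grip_width: 0.017
```

```bash
python3 wr.py w14|head -1;python3 hand.py;python3 go.py .6428 .1105 .058 .225
```

```text
18.55 [0.6436 0.1076 0.0716]
in-hand flange (tool mm): x max 54.8  y range -33.9..35.1 z 5.9 11687
tilt x,y [ 0.003 -0.002]
t 18.55 tcp [0.6436 0.1076 0.0716] jawyaw 0.226 w 0.0172 F [-0.  -0.2 -0.3] q7 -0.43
 shift in tool now (mm) [ 3.  -0.2 13.6]  turn rotvec [0.001 0.001 0.001]  shift after turn [ 3.  -0.2 13.6]
```

View pics/w14.png

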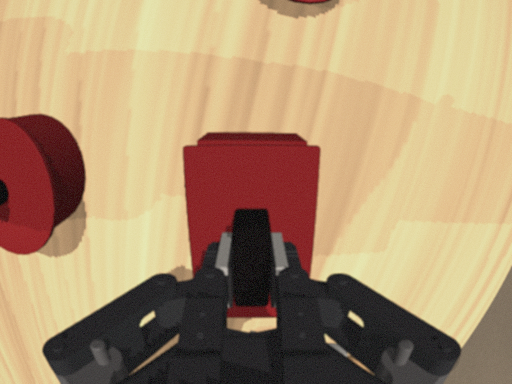

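The lid is over the box, with the far rim just visible evenly at (252,138). A small forward correction, then lowering.

Call:
play_rows:
  increments:
    - [3, 0, 2, 0, 0, 0, 255]
    - [0, 0, 6, 0, 0, 0, 255]
    - [0, 0, 5, 0, 0, 0, 255]
    - [0, 0, 2, 0, 0, 0, 255]
    - [0, 0, 0, 0, 0, 0, 255]

```text
clock: 19.05
tcp_pos: [0.644, 0.1116, 0.0578]
orientation: [1.954, 2.455, 0.003]
contact_force: [-0.3, -0.4, -0.1]
grip_width: 0.0172
```

```bash
python3 go.py .6428 .1105 .058 .225
```

```text
t 19.05 tcp [0.644  0.1116 0.0578] jawyaw 0.226 w 0.0172 F [-0.3 -0.4 -0.1] q7 -0.44
 shift in tool now (mm) [-0.8 -1.4 -0.2]  turn rotvec [0.004 0.002 0.001]  shift after turn [-0.8 -1.4 -0.2]
```

Call:
play_rows:
  increments:
    - [-1, -1, 2, 0, 0, 0, 255]
    - [0, 0, 0, 0, 0, 0, 255]

```text
clock: 19.25
tcp_pos: [0.6444, 0.1119, 0.0582]
orientation: [1.952, 2.455, 0.008]
contact_force: [-0.3, 0.3, -1.7]
grip_width: 0.0173
```

Call:
play_rows:
  increments:
    - [0, 0, 0, 0, 0, 0, 170]
    - [0, 0, 0, 0, 0, 0, 150]
    - [0, 0, 0, 0, 0, 0, 150]
    - [0, 0, -25, 0, 0, 0, 120]
    - [0, 0, -40, 0, 0, 0, 60]

```text
clock: 19.75
tcp_pos: [0.6401, 0.1101, 0.1178]
orientation: [-1.954, -2.457, 0.006]
contact_force: [0.6, -0.4, 1.2]
grip_width: 0.0586
```

Call:
play_rows:
  increments:
    - [0, 0, -40, 0, 0, 0, 0]
    - [0, 0, -10, 0, 0, 0, 0]
    - [0, 0, 0, 0, 0, 0, 0]

```text
clock: 20.05
tcp_pos: [0.6423, 0.1109, 0.1737]
orientation: [1.955, 2.457, 0.002]
contact_force: [0.2, -1.0, -0.8]
grip_width: 0.0851
```

```bash
python3 wr.py w15; python3 go.py .639 .298 .15 .225
```

```text
20.1 [0.6422 0.1109 0.1731]
table z 0.0009963492670122254 0.0025568469674924184
lid_RS 967 [0.6387 0.2996] th 0.0 rms mm 1.11 rect (644, 281, 74, 41, 16)
box_RL 5457 [0.4578 0.092 ] th 0.0 rms mm 3.84 rect (456, 92, 107, 106, 4)
box_RS 55 [ 0.634 -0.102] th 0.0 rms mm 3.39 rect (612, -78, 26, 9, 37)
box_OB 6381 [0.6479 0.1109] th 1.815 rms mm 71.5 rect (649, 32, 89, 276, 2)
knob lid_RS 39 [array([641.2, 289.3]), array([12.9,  3.3]), np.float64(13.4)] zmed 0.0419
t 20.1 tcp [0.6422 0.1109 0.1731] jawyaw 0.227 w 0.0854 F [-0.4  0.8  0.4] q7 -0.36
 shift in tool now (mm) [183.  39.  23.]  turn rotvec [0.001 0.001 0.002]  shift after turn [183.1  38.7  23.1]
```

View pics/w15.png

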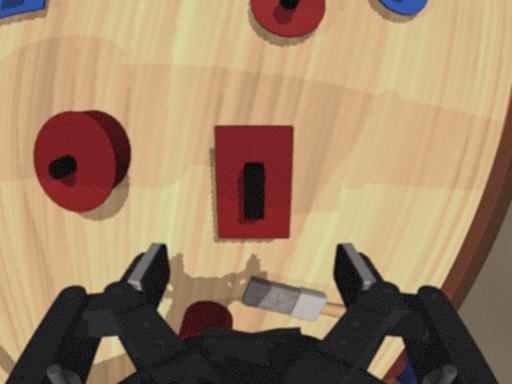

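Run:
```python
import numpy as np
from wr import wcloud; from meas import red
f=dict(np.load("w_last.npz"));W=wcloud(f)
for n,c,rr in(("OB",(.643,.111),.03),("RL",(.457,.094),.045)):
    m=red(f)&(np.hypot(W[...,0]-c[0],W[...,1]-c[1])<rr)&(W[...,2]>.03);q=W[m];k=np.linalg.lstsq(np.c_[q[:,:2]-c,np.ones(len(q))],q[:,2],rcond=None)[0];print(n,np.median(q[:,2]),k)
```

```text
OB 0.05209209722796568 [ 0.00406544 -0.0163476   0.052981  ]
RL 0.05655510838924693 [ 0.00109211 -0.00122082  0.05670428]
```

Call:
play_rows:
  increments:
    - [40, 9, 0, 0, 0, 0, 0]
    - [40, 9, 0, 0, 0, 0, 0]
    - [40, 9, 0, 0, 0, 0, 0]
    - [38, 7, 5, 0, 0, 0, 0]
    - [5, 0, 5, 0, 0, 0, 0]

```text
clock: 20.6
tcp_pos: [0.6371, 0.276, 0.1519]
orientation: [-1.964, -2.449, 0.018]
contact_force: [-0.5, 0.7, -0.0]
grip_width: 0.0853
```

Call:
play_rows:
  increments:
    - [0, 0, 10, 0, 0, 0, 0]

```text
clock: 20.7
tcp_pos: [0.6361, 0.2772, 0.14]
orientation: [-1.96, -2.451, 0.019]
contact_force: [0.5, -1.2, 0.5]
grip_width: 0.0856
```

```bash
python3 wr.py w16; python3 go.py .639 .298 .08 .225
```

```text
20.75 [0.6346 0.2762 0.1374]
table z 0.0009772233473759884 0.0011130587353940398
lid_RS 4111 [0.6389 0.2975] th 0.0 rms mm 1.92 rect (639, 298, 74, 73, 74)
box_RL 1118 [0.4555 0.0987] th 0.0 rms mm 3.55 rect (440, 115, 113, 47, 40)
box_OB 1254 [0.6427 0.1146] th 1.794 rms mm 1.97 rect (639, 138, 70, 57, 13)
knob lid_RS 427 [array([638.6, 298.1]), array([18.5, 19. ]), np.float64(11.8)] zmed 0.0429
t 20.75 tcp [0.6346 0.2762 0.1374] jawyaw 0.222 w 0.0855 F [-0.3  0.1 -1.5] q7 -0.62
 shift in tool now (mm) [20.6  9.9 57.1]  turn rotvec [-0.016  0.006 -0.003]  shift after turn [20.3  9.1 57.4]
```

View pics/w16.png

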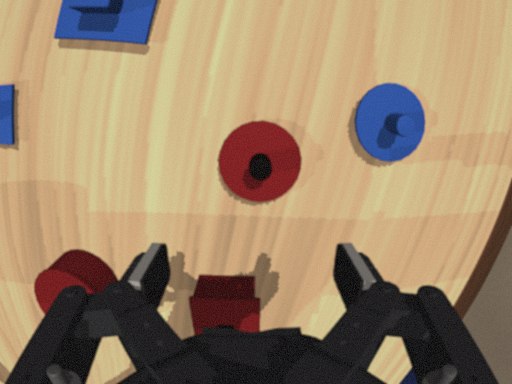

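The oblong lid's flange measures z≈0.052, so it is home. The small red round lid is at (260,162), and the blue one to its right is clear of the fingers.

Call:
play_rows:
  increments:
    - [20, 9, 15, -0.016, 0.006, 0, 0]
    - [3, 1, 20, 0, 0, 0, 0]
    - [0, 0, 20, 0, 0, 0, 0]
    - [0, 0, 0, 0, 0, 0, 0]

```text
clock: 21.15
tcp_pos: [0.6391, 0.2915, 0.0735]
orientation: [1.97, 2.446, -0.015]
contact_force: [-0.1, -0.6, -0.2]
grip_width: 0.0852
```

```bash
python3 wr.py w17; python3 go.py .6387 .298 .02 .225
```

```text
21.2 [0.6401 0.2915 0.075 ]
table z 0.0009919479019512845 0.0010635737077087696
lid_RS 6559 [0.6387 0.298 ] th 0.0 rms mm 1.49 rect (639, 298, 74, 75, 12)
box_RL 826 [0.4505 0.0962] th 0.0 rms mm 9.76 rect (426, 114, 110, 32, 57)
knob lid_RS 710 [array([638.3, 298.3]), array([18.5, 18.1]), np.float64(12.8)] zmed 0.0429
t 21.2 tcp [0.6401 0.2915 0.075 ] jawyaw 0.214 w 0.0854 F [-0.6 -1.4 -0.4] q7 -0.68
 shift in tool now (mm) [ 7.   0.3 55. ]  turn rotvec [-0.005  0.007 -0.011]  shift after turn [ 6.7  0.1 55. ]
```

Call:
play_rows:
  increments:
    - [6, 0, 15, -0.005, 0.007, 0, 60]
    - [1, 0, 15, 0, 0, 0, 60]
    - [0, 0, 12, 0, 0, 0, 60]
    - [0, 0, 0, 0, 0, 0, 60]

```text
clock: 21.6
tcp_pos: [0.6416, 0.2938, 0.033]
orientation: [1.976, 2.439, 0.001]
contact_force: [0.1, -0.0, -0.6]
grip_width: 0.0653
```

```bash
python3 go.py .6387 .298 .02 .225
```

```text
t 21.6 tcp [0.6416 0.2938 0.033 ] jawyaw 0.209 w 0.0653 F [ 0.1 -0.  -0.6] q7 -0.71
 shift in tool now (mm) [ 4.7 -2.  12.9]  turn rotvec [ 0.002  0.002 -0.016]  shift after turn [ 4.7 -1.9 13. ]
```

Call:
play_rows:
  increments:
    - [5, -2, 8, 0.002, 0.002, 0, 60]
    - [1, 0, 4, 0, 0, 0, 60]
    - [0, 0, 0, 0, 0, 0, 60]
    - [0, 0, 0, 0, 0, 0, 60]

```text
clock: 22.0
tcp_pos: [0.6392, 0.2999, 0.0213]
orientation: [1.978, 2.44, 0.003]
contact_force: [0.4, 0.0, -0.3]
grip_width: 0.065
```

```bash
python3 go.py .6387 .298 .02 .225
```

```text
t 22.0 tcp [0.6392 0.2999 0.0213] jawyaw 0.208 w 0.065 F [ 0.4  0.  -0.3] q7 -0.72
 shift in tool now (mm) [-1.7 -0.9  1.3]  turn rotvec [ 0.002 -0.001 -0.017]  shift after turn [-1.7 -0.9  1.3]
```

Call:
play_rows:
  increments:
    - [-2, -1, 1, 0, 0, 0, 120]
    - [0, 0, 0, 0, 0, 0, 255]
    - [0, 0, 0, 0, 0, 0, 255]
    - [0, 0, 0, 0, 0, 0, 255]
    - [0, 0, 0, 0, 0, 0, 255]

```text
clock: 22.5
tcp_pos: [0.6393, 0.2979, 0.0216]
orientation: [1.977, 2.439, 0.006]
contact_force: [-0.0, -1.6, -1.2]
grip_width: 0.0183
```

Call:
play_rows:
  increments:
    - [0, 0, 0, 0, 0, 0, 255]

```text
clock: 22.6
tcp_pos: [0.6393, 0.2978, 0.0215]
orientation: [1.977, 2.439, 0.006]
contact_force: [-0.8, 0.1, -1.4]
grip_width: 0.0187
```

```bash
python3 go.py .6315 -.1045 .16 .2
```

```text
t 22.6 tcp [0.6393 0.2978 0.0215] jawyaw 0.208 w 0.0187 F [-0.8  0.1 -1.4] q7 -0.72
 shift in tool now (mm) [-391.8  -90.3 -139.2]  turn rotvec [ 0.004 -0.001  0.008]  shift after turn [-392.7  -87.5 -138.5]
```

Call:
play_rows:
  increments:
    - [0, 0, -30, 0, 0, 0, 255]
    - [0, 0, -45, 0, 0, 0, 255]
    - [-10, 0, -45, 0, 0, 0, 255]
    - [-40, -9, -15, 0, 0, 0, 255]
    - [-45, -10, 0, 0, 0, 0, 255]

```text
clock: 23.1
tcp_pos: [0.6367, 0.2078, 0.1596]
orientation: [-1.959, -2.45, -0.006]
contact_force: [0.2, -0.7, -1.7]
grip_width: 0.0182
```

Call:
play_rows:
  increments:
    - [-45, -10, 0, 0, 0, 0, 255]
    - [-45, -10, 0, 0, 0, 0, 255]
    - [-45, -10, 0, 0, 0, 0, 255]
    - [-45, -10, 0, 0, 0, 0, 255]
    - [-45, -10, 0, 0, 0, 0, 255]

```text
clock: 23.6
tcp_pos: [0.6371, -0.0295, 0.1605]
orientation: [-1.956, -2.457, -0.011]
contact_force: [1.7, -0.8, -0.9]
grip_width: 0.0184
```

```bash
python3 go.py .6315 -.1045 .16 .2
```

```text
t 23.6 tcp [ 0.6371 -0.0295  0.1605] jawyaw 0.226 w 0.0184 F [ 1.7 -0.8 -0.9] q7 -0.15
 shift in tool now (mm) [-71.8 -22.2  -0. ]  turn rotvec [ 0.004 -0.005  0.026]  shift after turn [-72.4 -20.4   0.5]
```

Overshooting by about 30 mm in tool −x so the camera sees the box rim.

Call:
play_rows:
  increments:
    - [-42, -10, 0, 0.004, -0.005, 0, 255]
    - [-42, -10, 0, 0, 0, 0, 255]
    - [-15, -2, 0, 0, 0, 0, 255]
    - [0, 0, 0, 0, 0, 0, 255]
    - [0, 0, 0, 0, 0, 0, 255]

```text
clock: 24.1
tcp_pos: [0.6355, -0.1454, 0.1591]
orientation: [1.973, 2.444, -0.007]
contact_force: [0.3, 1.2, -0.4]
grip_width: 0.0188
```

```bash
python3 wr.py w18;python3 hand.py;python3 rim.py .065 110; python3 go.py .6315 -.1045 .16 .22
```

```text
24.15 [ 0.6356 -0.1449  0.1591]
table z 0.0009692704483310055 0.003621553486243396
box_RS 7952 [ 0.6306 -0.1254] th 0.0 rms mm 46.77 rect (632, -164, 118, 170, 27)
box_SQ 1004 [ 0.6441 -0.2767] th 0.49 rms mm 13.2 rect (670, -280, 47, 56, 15)
in-hand flange (tool mm): x max 37.8  y range -36.1..36.9 z 6.5 7298
tilt x,y [0.003 0.001]
929 xmax [70.8 72.2] y [-27.8 -26.9  36.3  37.4]
t 24.15 tcp [ 0.6356 -0.1449  0.1591] jawyaw 0.214 w 0.0182 F [-0.3  0.5 -0.1] q7 0.02
 shift in tool now (mm) [40.3  4.6 -1. ]  turn rotvec [-0.003  0.003 -0.006]  shift after turn [40.3  4.8 -0.9]
```

View pics/w18.png

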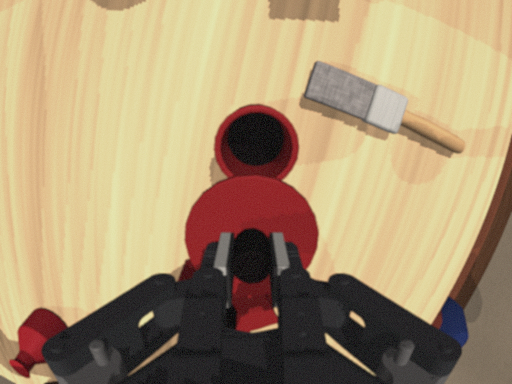

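```bash
cat > circ.py <<'E'
import numpy as np
from scipy.optimize import least_squares
from go import state
from wr import wcloud
from meas import red
f=dict(np.load("w_last.npz"));o,p,M=state();W=wcloud(f);P=(W-p)@M*1e3
m=red(f)&(abs(W[...,2]-.0655)<.003)&(P[...,0]>15)&(np.hypot(P[...,0]-38,P[...,1]-5)<45);q=P[m][:,:2]
g=least_squares(lambda c:np.hypot(*(q-c).T)-32,[38,5],loss='soft_l1');print("box in tool",g.x.round(1),len(q),np.abs(g.fun).mean())
# lid flange outer edge
m=red(f)&(abs(P[...,2]-6.5)<5)&(np.hypot(P[...,0],P[...,1])<45)
import cv2
h=cv2.convexHull(P[m][:,:2].astype(np.float32)).reshape(-1,2);h=h[h[:,0]>5]
g=least_squares(lambda c:np.hypot(*(h-c).T)-38.3,[0,0],loss='soft_l1');print("lid in tool",g.x.round(1))
E
python3 circ.py
```

```text
box in tool [38.4  4.6] 993 1.3434033898694657
lid in tool [-0.3  0.4]
```

The box rim is at (256,145). It measures 38.5 mm ahead and 4.4 mm to the side, so the target is (0.6316, −0.1063).

Call:
play_rows:
  increments:
    - [25, 3, 10, -0.003, 0.003, 0, 255]
    - [11, 1, 20, 0, 0, 0, 255]
    - [0, 0, 15, 0, 0, 0, 255]
    - [0, 0, 0, 0, 0, 0, 255]
    - [0, 0, 0, 0, 0, 0, 255]

```text
clock: 24.65
tcp_pos: [0.6331, -0.0975, 0.1141]
orientation: [1.957, 2.458, 0.007]
contact_force: [-0.1, 0.3, 0.3]
grip_width: 0.0183
```

```bash
python3 go.py .6316 -.1063 .0785 .214
```

```text
t 24.65 tcp [ 0.6331 -0.0975  0.1141] jawyaw 0.226 w 0.0183 F [-0.1  0.3  0.3] q7 -0.07
 shift in tool now (mm) [-8.3 -3.6 35.5]  turn rotvec [ 0.004 -0.003  0.012]  shift after turn [-8.3 -3.3 35.6]
```

Call:
play_rows:
  increments:
    - [-8, -3, 5, 0.004, -0.003, 0, 255]
    - [-1, 0, 10, 0, 0, 0, 255]
    - [0, 0, 3, 0, 0, 0, 255]
    - [0, 0, 0, 0, 0, 0, 255]

```text
clock: 25.05
tcp_pos: [0.6334, -0.1098, 0.0961]
orientation: [1.958, 2.453, -0.001]
contact_force: [0.0, -0.1, -0.5]
grip_width: 0.0179
```

```bash
python3 wr.py w19|head -1;python3 hand.py;python3 go.py .6316 -.1063 .0785 .214
```

```text
25.1 [ 0.6333 -0.1098  0.0962]
in-hand flange (tool mm): x max 38.3  y range -35.8..37.2 z 6.6 7185
tilt x,y [0.005 0.001]
t 25.1 tcp [ 0.6333 -0.1098  0.0962] jawyaw 0.224 w 0.0182 F [ 0.2 -0.2 -1. ] q7 -0.07
 shift in tool now (mm) [ 3.9 -0.9 17.7]  turn rotvec [0.001 0.003 0.01 ]  shift after turn [ 3.8 -0.9 17.7]
```

View pics/w19.png

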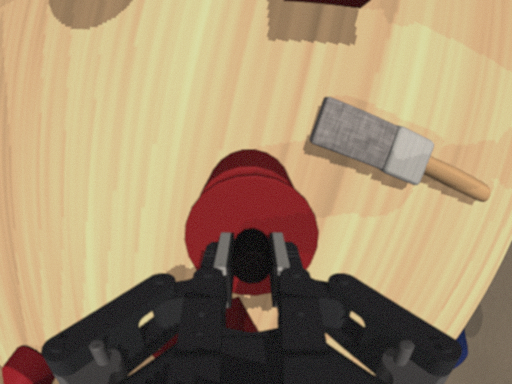

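The lid is centred sideways over the box (lid at 252, box at 249) and needs about 4 mm forward.

Call:
play_rows:
  increments:
    - [4, -1, 3, 0, 0.003, 0, 255]
    - [0, 0, 4, 0, 0, 0, 255]
    - [0, 0, 0, 0, 0, 0, 255]

```text
clock: 25.4
tcp_pos: [0.6316, -0.1059, 0.0891]
orientation: [1.96, 2.454, 0.003]
contact_force: [-0.4, -0.2, -0.7]
grip_width: 0.0186
```

```bash
python3 go.py .6316 -.1063 .0785 .214
```

```text
t 25.4 tcp [ 0.6316 -0.1059  0.0891] jawyaw 0.223 w 0.0186 F [-0.4 -0.2 -0.7] q7 -0.08
 shift in tool now (mm) [-0.4 -0.1 10.6]  turn rotvec [ 0.002 -0.001  0.009]  shift after turn [-0.4 -0.1 10.6]
```

Call:
play_rows:
  increments:
    - [0, 0, 5, 0, 0, 0, 255]
    - [0, 0, 5, 0, 0, 0, 255]
    - [0, 0, 2, 0, 0, 0, 255]
    - [0, 0, 0, 0, 0, 0, 255]

```text
clock: 25.8
tcp_pos: [0.6325, -0.1055, 0.0786]
orientation: [1.958, 2.453, 0.003]
contact_force: [-0.2, -0.7, -1.0]
grip_width: 0.0185
```

```bash
python3 go.py .6316 -.1063 .0785 .214
```

```text
t 25.8 tcp [ 0.6325 -0.1055  0.0786] jawyaw 0.224 w 0.0185 F [-0.2 -0.7 -1. ] q7 -0.09
 shift in tool now (mm) [-0.5 -1.1  0.1]  turn rotvec [0.003 0.001 0.01 ]  shift after turn [-0.6 -1.   0.1]
```

Depth reached with no sideways force, so I release and rise well clear.

Call:
play_rows:
  increments:
    - [0, 0, 0, 0, 0, 0, 170]
    - [0, 0, 0, 0, 0, 0, 150]
    - [0, 0, 0, 0, 0, 0, 150]
    - [0, 0, -25, 0, 0, 0, 120]
    - [0, 0, -40, 0, 0, 0, 60]

```text
clock: 26.3
tcp_pos: [0.6284, -0.1056, 0.1384]
orientation: [-1.955, -2.45, 0.005]
contact_force: [0.9, 0.1, 0.5]
grip_width: 0.0582
```

Call:
play_rows:
  increments:
    - [0, 0, -45, 0, 0, 0, 0]
    - [0, 0, -45, 0, 0, 0, 0]
    - [0, 0, -20, 0, 0, 0, 0]
    - [0, 0, 0, 0, 0, 0, 0]
    - [0, 0, 0, 0, 0, 0, 0]

```text
clock: 26.8
tcp_pos: [0.6308, -0.1055, 0.2566]
orientation: [-1.958, -2.455, -0.001]
contact_force: [-0.8, 0.4, -0.7]
grip_width: 0.0853
```

```bash
cat > final.py <<'E'
import numpy as np,cv2
from bench import r,grab_frame
from meas import *
from wr import wcloud
B={'RL':((.457,.094),.050,.056,.042),'RS':((.632,-.106),.065,.071,.028),'SQ':((.635,-.272),.055,.061,.03),'OB':((.643,.111),.045,.051,.028)}
for n in("wrist","scene","side"):
    f=grab_frame(n);cv2.imwrite(f"pics/{n}_end.png",f["color"]);W=(wcloud if n=="wrist" else cloud)(f);R=red(f)
    for k,(c,zb,zf,rr) in B.items():
        c=np.array(c)+(0 if n=="wrist" else np.array([{"scene":.005,"side":-.004}[n],.0035]))
        m=R&(np.hypot(W[...,0]-c[0],W[...,1]-c[1])<rr)&(abs(W[...,2]-zf)<.012);q=W[m]
        if len(q)<30: print(n,k,len(q));continue
        g=np.linalg.lstsq(np.c_[q[:,:2]-c,np.ones(len(q))],q[:,2],rcond=None)[0]
        print(n,k,len(q),"flange z",np.median(q[:,2]).round(4),"expect",zf,"slope",g[:2].round(3))
print(r.get_obs()["clock"])
E
python3 final.py
```

```text
wrist RL 405 flange z 0.0565 expect 0.056 slope [0.001 0.003]
wrist RS 1349 flange z 0.0721 expect 0.071 slope [ 0.004 -0.001]
wrist SQ 579 flange z 0.0619 expect 0.061 slope [0.002 0.005]
wrist OB 134 flange z 0.0519 expect 0.051 slope [ 0.01  -0.022]
scene RL 239 flange z 0.0558 expect 0.056 slope [-0.015 -0.006]
scene RS 107 flange z 0.0708 expect 0.071 slope [-0.019 -0.021]
scene SQ 98 flange z 0.0608 expect 0.061 slope [ 0.    -0.003]
scene OB 86 flange z 0.0503 expect 0.051 slope [-0.011  0.014]
side RL 403 flange z 0.0565 expect 0.056 slope [0.004 0.006]
side RS 121 flange z 0.0709 expect 0.071 slope [-0.004 -0.004]
side SQ 111 flange z 0.0614 expect 0.061 slope [-0.038 -0.009]
side OB 92 flange z 0.0508 expect 0.051 slope [-0.014  0.049]
26.95
```

View pics/wrist_end.png

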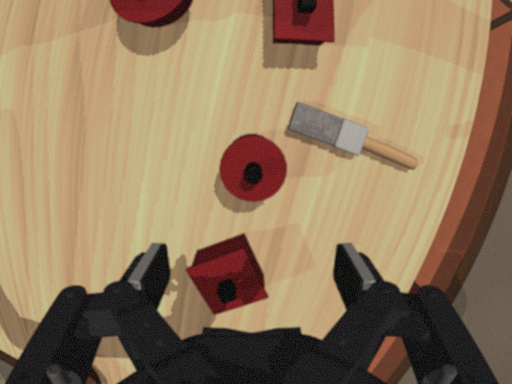

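View pics/scene_end.png

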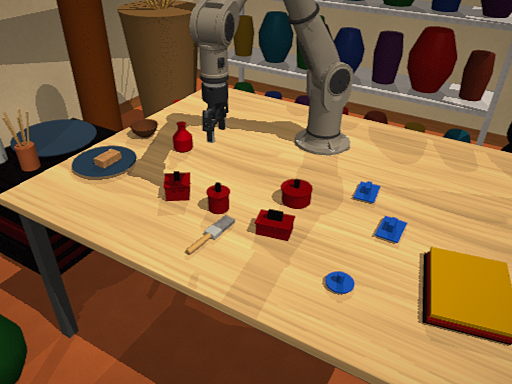

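View pics/side_end.png

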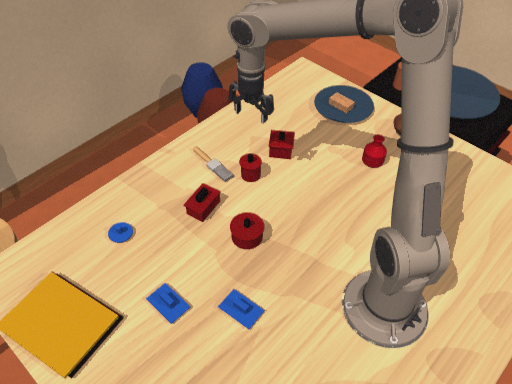

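All four boxes are closed at seated height. In the scene picture they are at (177,187), (218,200), (296,194) and (274,225), with the vase (182,138) and the brush (210,235) where they were. I'm handing in.

```bash
python3 -c "
from bench import r
print(r.hand_in())"
```

```text
the job is handed in; nothing more can be done
None
```

All four red lids are on their own boxes and the job is handed in; the clock stood at about 27 s of the 109 s allowed. I lifted each lid by its knob, lined it up using the wrist camera, lowered it in, released it, and left the gripper open and clear above.

**Seated height:** before handing in, all three cameras put every flange top within 1.1 mm of its fully-home height, so each lip is inside its opening.

**Boxes, vase and brush:** in the last pictures all of them appear where they started. I judged this by eye and did not re-measure their positions.

**Level:** most slopes came out at or below 0.02 rad. Two small-sample readings from the side camera were higher: 0.049 for the oblong lid and 0.038 for the square lid. The other two cameras gave lower slopes there (up to about 0.024 for the oblong and 0.005 for the square), so I took the high readings as depth noise.

**Camera disagreement:** the scene and side cameras differed from the wrist camera by about 4–8 mm sideways. I used the wrist camera's values, which matched where the gripper actually closed on the lids.

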